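# Hang the king key fob on the carousel

### The arm

A 6-joint arm with a two-finger parallel gripper is mounted at the origin on the work surface. World frame = base frame: x ahead of the robot, y to its left, z up, the work surface at z = 0. Lengths are in mm, angles in rad, forces in N, time in s.
With the tool pointing down it reaches from about 350 to 875 mm from the base axis. Payload 4.2 kg.
Tool frame: the origin (TCP) lies midway between the tips of the shut fingers; the grasp point (between the pads) lies 19 mm behind it; z points along the fingers, y is the direction in which the jaws open and shut (so a half turn about z gives the same grasp; the last joint's range is limited). The gripper opens to 85 mm and grips with 20 to 120 N. Pads are 22 mm wide; open, the fingers measure 114 mm over their backs; the gripper's body (76 mm by 85 mm) begins 54 mm behind the grasp point. The pads swing forward as they close: fully open they stand 13 mm farther back than shut.
Start: joints at [1.456, 0.385, 0.008, 0, -1.194, -0.259], TCP at [228.189, 581.832, 231.312] pointing down, gripper open.
Joint ranges: [-3.14, 3.14], [-1.21, 2.06], [-1.07, 1.41], [-3.16, 2.05], [-2.99, -0.16], [-3.1, 3.1]. Speed limits (rad/s): [2.79, 2.79, 3.14, 3.14, 3.14, 3.14].

### API

Orientations are given as a unit quaternion [x, y, z, w].
In Python, from bench import arm gives the robot as it stands. The module is installed in compiled form; this text tells all that it offers.
- The arm moves only by the tool drive_tool, never from a script. Its argument "moves" is a list that holds one entry, the list of rows, each a list of 7 numbers: the opening, from 0 (shut) to 1 (fully open), then the shift along the tool's x, y, z in m, then the turn, a rotation vector about the tool's x, y, z in rad. In form: [[[hand, dx, dy, dz, wx, wy, wz], ...]]. A call has 1 to 20 rows; each row shifts and turns the pose as measured when the row begins, along the tool's axes as they then stand; what a row does not reach is not made up. A row lasts 1/10 s, in which the tool goes at most 50 mm and 8.59 degrees, less where a joint would pass 70% of its speed; a pose out of reach is approached as far as the arm can. A call with a gripper value outside its range is refused whole. The fingers move at their own pace and stop on an object; the grip force is fixed at half the most. Time passes only in rows, so rows that do not move let the fingers close. It gives the time, the measured TCP pose, the force and the opening at its end, in the units of the state.
- arm.read_state(): the state, without advancing time (a new reading comes with each control period).
- arm.get_image(name): name is "side" or "top"; returns (picture, depth): 420x560x3 uint8, red, green, blue; 420x560 float32, mm along the optical axis (not along the pixel's ray), 0 where there is no reading.
- arm.camera_params(name): a dict with "fov_y" (degrees; the focal length in pixels is half the picture's height over the tangent of half this angle, whatever the lens; pixels are square), "cx", "cy" (the principal point, pixels), "world_from_camera" (4x4, takes a point from camera to world coordinates). Camera axes: x right, y down, z forward; pixel columns grow to the right and rows downward; lengths in mm; the calibration is good to about 2 mm. A picture is of the moment at which its call begins. camera_params takes no time and is no camera call.
- arm.job_done(): hands the job in, once; it reports no verdict.
The state is a dict: "clock": time; "joints": joint angles; "joint_vel": joint speeds; "joint_efforts": joint torques, N m; "position": TCP position; "ee_rot": TCP orientation; "contact_force": force on the tool from outside, world axes, zero at the start; "wrist_torque": the same for the moment, N m; "gripper_width": finger opening in mm.
Only numpy, scipy, OpenCV 4.12 (cv2) and the standard library are available. Lean on these libraries where they do the work, as an engineer would, in place of code of your own. Each camera call takes 0.05 s, during which the arm holds its last target.

### The job

Turn the key carousel by its top knob until its bare arm points to the front, where the brass pointer on the base is. Then pick up the boxwood king fob by its body, thread its ring over the bare arm and lower it on to the middle of the arm until you feel the arm carry its weight; still holding it and keeping a light load on the arm, draw it outwards until the ring comes up against the upturned end, then let go so that it hangs there at rest. The arms are springy and easily bent, so never bear on the carousel with the fob harder than 10 N, and leave the other things on the table alone.

Things in the scene. Friction and masses are not known exactly. Their poses are not given: they have to be found in the camera images.
- hub (a point): On the vertical axis of the carousel's turning hub, 160 mm above the table. The hub has four brass arms 90 degrees apart, 115 mm long from the axis. This frame turns with the hub: x points along the bare arm, z up. The other three arms carry hanging ebonised rook fobs that reach 85 mm below the arms and 16 mm to either side.
- bare_root (a point): Where the bare arm leaves the hub: 20 mm from the axis along the hub's x, 160 mm above the table. From here runs a straight rod 6 mm thick; at 115 mm from the axis it turns up, its tip 9 mm above the rod's centre line. It is bent up or down at this root by up to 0.1 rad, anew each time; this is not measured: feel for it. Springy: 1 mm of give per 2 N at the end (also along the arm), per 5 N midway.
- knob (a point): Centre of the knob on top of the hub: a walnut bar 40 mm long (along the hub's x axis), 14 mm thick (along y) and 36 mm tall, its underside 170 mm above the table. Axes as hub. Grip it across its thickness. Turning takes about 0.25 N m and the hub stays where it is left.
- rotor (a joint): Angle of the hub in rad, limits -3.1 and 3.1: 0 = the bare arm points at the front pointer of the base, positive = counter-clockwise from above.
- carousel: The key carousel: walnut base disc 170 mm across, brass mast, turning hub with four arms. Origin on its axis at table level; its x axis points away from the front, so the brass pointer on the base lies on the -x side. The base does not move on the table.
- fob: King fob: loose boxwood piece, about 120 g, standing upright; origin at the centre of its underside. Foot 40 mm across; cylinder 32 mm across from 20 to 52 mm up; solid to 54 mm. On top an oval brass ring of 5 mm wire in the fob's y-z plane: opening 17 mm wide (y), from 54 to 91.5 mm up; outside 27 mm wide, top at 96.5 mm. An arm passes through it along the fob's x axis, either way.
- fob_grip (a point): Centre of the fob's cylindrical body, on its axis 44 mm above its underside: where to grip it, the fingers closing along the fob's y axis, so that they stand at either side of the ring. Axes as the fob.
- fob_ring (a point): The inner top of the fob's ring, on the fob's axis, 91.5 mm above its underside (47.5 mm above fob_grip): the point that rests on the arm. Hung against the upturned end it lies 109.5 mm out from the carousel's axis. Axes as the fob.
- king: Bystander: loose boxwood king 38 mm across, 101 mm tall with a cross on top and no ring; origin under its centre.
- rook: Bystander: loose black rook 32 mm across, 56 mm tall; origin under its centre.
- bell: Bystander: chrome desk bell 72 mm across, 50 mm tall; origin under its centre.
- mug: Bystander: cream porcelain mug 80 mm across, 92 mm tall, handle to its +y; origin under its centre.
- discs: Bystander: stack of five maple draughts discs 32 mm across, 40 mm tall, stuck together; origin under its centre.
Things that resemble listed ones, but are neither listed nor needed, are in the scene too. Leave any blue or white look-alike of the fob alone.

How it is judged (in metres and radians):
On the way, in this order (a step that is already met when the one before it is completed fails the run):
1. the hub is turned so that the bare arm points to the front within 0.15 rad, with the fob still standing free (value of joint rotor between -0.15 and 0.15 rad and distance of fob from where it was at the start of the episode below 0.02 m and contact force between fob and the fingers below 0.2 N), for 0.2 s.
2. the held fob bears on the middle of the bare arm (60 to 96 mm from the axis) with at least 1 N for 0.3 s (x of fob_ring in the frame of hub between 0.06 and 0.096 m and y of fob_ring in the frame of hub between -0.012 and 0.012 m and z of fob_ring in the frame of hub between -0.02 and 0.02 m and contact force between fob and carousel above 1 N and contact force between fob and the fingers above 1 N), for 0.3 s.
3. still held and bearing on the arm with at least 1 N, the ring is at the upturned end (at least 103 mm from the axis) (x of fob_ring in the frame of hub above 0.103 m and contact force between fob and carousel above 1 N and contact force between fob and the fingers above 1 N and z of fob_ring in the frame of hub between -0.02 and 0.02 m), for 0.2 s.
At the end, for the whole second after the job is handed in: the fob hangs at rest (under 0.05 m/s) and upright within 0.2 rad by its ring on the bare arm, the ring 100 to 118 mm from the axis and within 12 mm of the arm's line, and the bare arm points to the front within 0.2 rad (x of fob_ring in the frame of hub between 0.1 and 0.118 m and y of fob_ring in the frame of hub between -0.012 and 0.012 m and z of fob_ring in the frame of hub between -0.02 and 0.02 m and contact force between fob and carousel above 0.4 N and angle between fob's own z axis and vertical below 0.2 rad and linear speed of fob below 0.05 m/s and value of joint rotor between -0.2 and 0.2 rad); the robot touches nothing.
It fails at once if the fob presses on the carousel with more than 10 N (contact force between fob and carousel above 10 N).
It fails at once if the loose king, rook, bell, mug or stack of discs is moved by more than 15 mm (distance of any of king, rook, bell, mug, discs from where it was at the start of the episode above 0.015 m).
It also fails if it takes over 72 s, if anything falls off the work surface, if the arm or the gripper's body presses on something with over 40 N, if the wrist force passes 120 N, or if a joint passes its speed limit or range.

## Working session

There is one attempt and no reset: what is moved stays moved. The work goes in short steps, Python scripts to look and compute and a tool call to move; the robot and the scene stay as the last step left them, time stands still between calls to the robot, and variables do not carry over. Pictures are saved under pics/ and viewed, and the job is handed in when it is done.

Besides the shell and the picture viewer there is one more tool, called after ">>>" as name(argument=value, ...) on one line, values as JSON. drive_tool: Moves the arm, as the interface text tells. Its arguments: {"type":"object","properties":{"moves":{"type":"array","items":{"type":"array","items":{"type":"array","items":{"type":"number"}}}}},"required":["moves"]}

```bash
mkdir -p pics; python3 - <<'E'
from bench import arm
import cv2,numpy as np
s=arm.read_state();print(s)
for n in("side","top"):
    im,d=arm.get_image(n);cv2.imwrite(f"pics/{n}0.png",im[:,:,::-1]);np.savez(f"{n}0.npz",im=im,d=d)
    p=arm.camera_params(n);print(n,p)
E
```

```text
{'clock': 0.0, 'joints': array([ 1.45559621e+00,  3.85561408e-01,  6.61693391e-03, -5.08037567e-04,
       -1.19400217e+00, -2.58617907e-01]), 'joint_vel': array([-0.0003976 ,  0.00111723, -0.0013541 ,  0.00030577, -0.0003862 ,
        0.00021034]), 'joint_efforts': array([-8.22982402e-04, -3.92291880e+01,  1.88402027e+01,  4.18617859e+00,
       -4.72379310e-03, -1.50728773e-06]), 'position': array([227.98824684, 581.29949421, 230.21383795]), 'ee_rot': array([ 9.82565289e-01, -1.85914606e-01, -1.58459301e-04,  1.08931173e-03]), 'contact_force': array([ 0.00801487,  0.80901899, -0.39498912]), 'wrist_torque': array([-0.00083842, -0.00448439,  0.00932916]), 'gripper_width': 85.55493455235954}
side {'fov_y': 54.43172994235392, 'cx': 284.7587792645567, 'cy': 202.85927822884508, 'world_from_camera': array([[-8.68929038e-01, -3.45049948e-01,  3.54827930e-01,
         1.99438671e+02],
       [-4.94510131e-01,  6.35018305e-01, -5.93474079e-01,
         5.49161615e+02],
       [-2.05440300e-02, -6.91152867e-01, -7.22416540e-01,
         8.08567345e+02],
       [ 0.00000000e+00,  0.00000000e+00,  0.00000000e+00,
         1.00000000e+00]])}
top {'fov_y': 57.86425127189439, 'cx': 281.271633893006, 'cy': 206.37698776910443, 'world_from_camera': array([[-1.41667338e-02, -9.83274912e-01,  1.81575747e-01,
         3.81689008e+02],
       [-9.99476462e-01,  1.92080103e-02,  2.60356232e-02,
        -2.65448889e+01],
       [-2.90878839e-02, -1.81111845e-01, -9.83032245e-01,
         1.04369367e+03],
       [ 0.00000000e+00,  0.00000000e+00,  0.00000000e+00,
         1.00000000e+00]])}
```

View pics/side0.png

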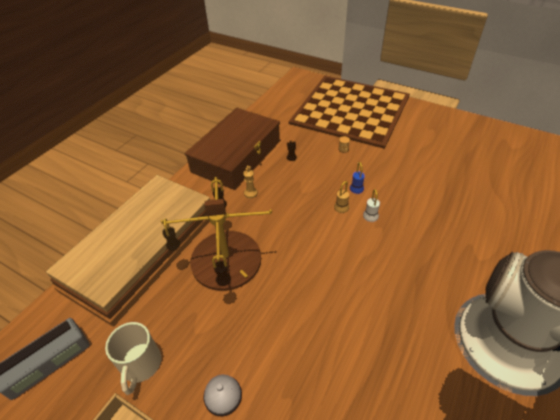

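View pics/top0.png

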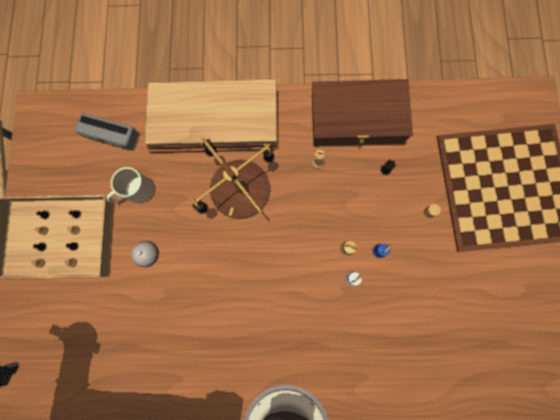

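The side view shows the carousel near (225,240), with its bare arm reaching right to (270,212). The natural fob is near (343,202), with the blue one at (358,182) and the white one at (372,210). The top view puts the hub near (232,175), the bare arm's end at (268,220) and the fob at (350,247). I'll zoom in next.

```bash
cat > h.py <<'E'
from bench import arm
import numpy as np,cv2
def K(n):
    p=arm.camera_params(n);f=210/np.tan(np.radians(p['fov_y']/2));return f,p['cx'],p['cy'],np.array(p['world_from_camera'])
def ray(n,u,v):
    f,cx,cy,T=K(n);d=T[:3,:3]@np.array([(u-cx)/f,(v-cy)/f,1]);return T[:3,3],d
def plane(n,u,v,z):
    o,d=ray(n,u,v);return o+d*(z-o[2])/d[2]
def dep(n,u,v,D):
    o,d=ray(n,u,v);return o+d*D
def proj(n,P):
    f,cx,cy,T=K(n);c=T[:3,:3].T@(np.asarray(P,float)-T[:3,3]);return np.array([f*c[0]/c[2]+cx,f*c[1]/c[2]+cy])
def tri(a,b):
    (o1,d1),(o2,d2)=ray('side',*a),ray('top',*b)
    d1=d1/np.linalg.norm(d1);d2=d2/np.linalg.norm(d2)
    A=np.stack([d1,-d2],1);t=np.linalg.lstsq(A,o2-o1,rcond=None)[0]
    p,q=o1+t[0]*d1,o2+t[1]*d2;return (p+q)/2,np.linalg.norm(p-q)
def crop(im,x,y,w,h,s,name):
    c=cv2.resize(im[y:y+h,x:x+w,::-1],None,fx=s,fy=s,interpolation=cv2.INTER_CUBIC)
    for i in range(0,w,10): cv2.putText(c,str(x+i),(i*s,8),0,.3,(255,255,255),1);cv2.line(c,(i*s,10),(i*s,14),(255,255,255),1)
    for i in range(10,h,10): cv2.putText(c,str(y+i),(0,i*s+3),0,.3,(255,255,255),1)
    cv2.imwrite(name,c)
E
python3 - <<'E'
from h import *
a=np.load('side0.npz')['im'];b=np.load('top0.npz')['im']
crop(a,150,160,140,130,5,'pics/s1.png');crop(b,180,120,130,110,6,'pics/t1.png')
crop(a,310,120,90,110,5,'pics/s2.png');crop(b,310,140,140,160,3,'pics/t2.png')
E
```

```text
(no output)
```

View pics/s1.png

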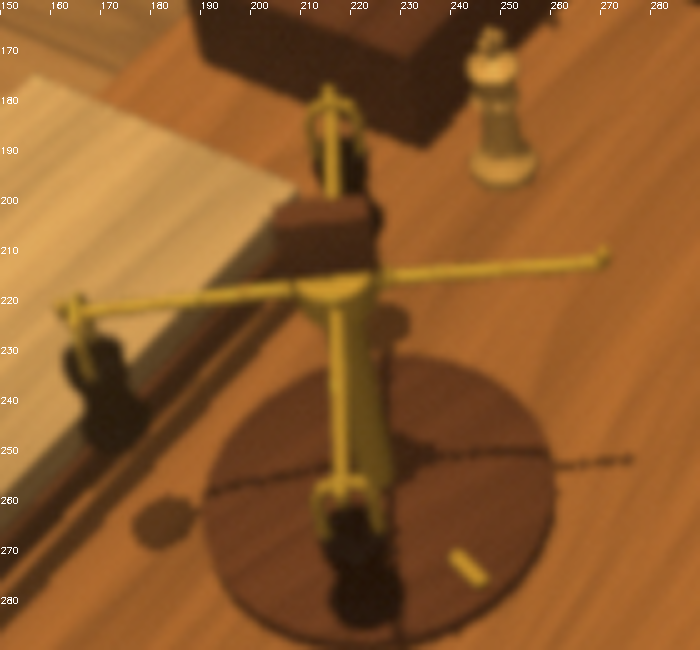

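View pics/t1.png

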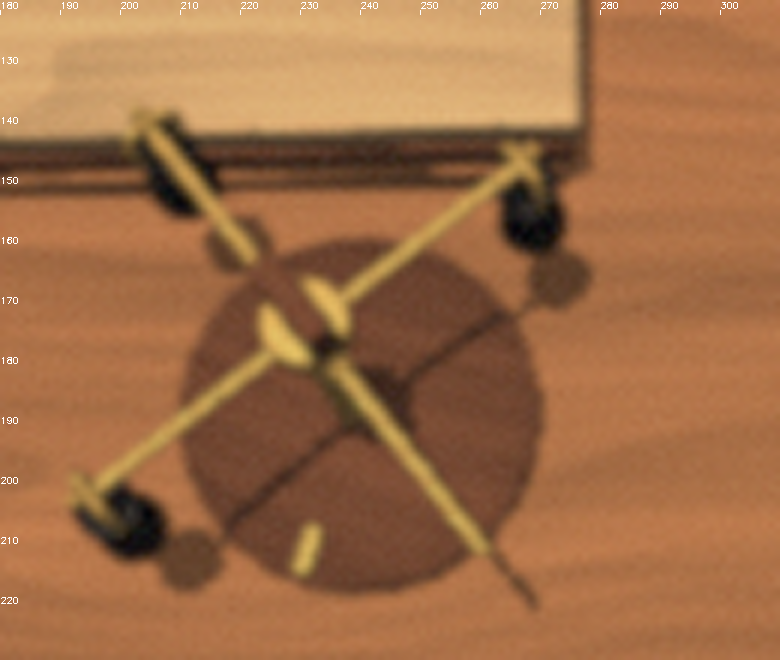

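View pics/s2.png

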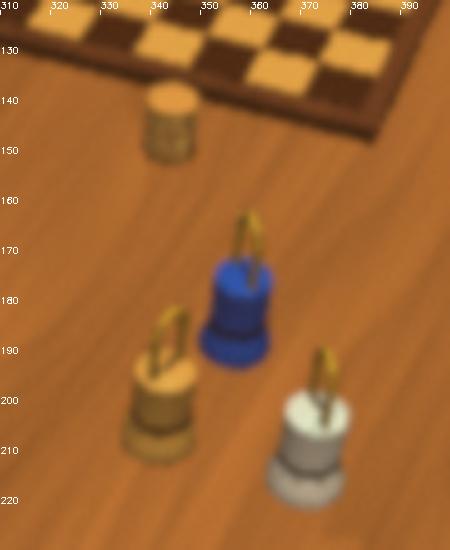

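View pics/t2.png

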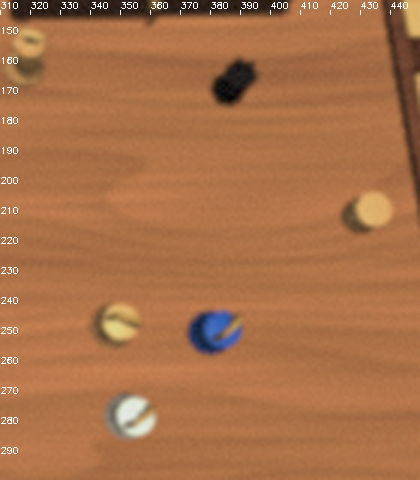

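```bash
python3 - <<'E'
from h import *
np.set_printoptions(precision=1,suppress=True)
S=np.load('side0.npz');Tp=np.load('top0.npz')
def dp(n,u,v):
    D=(S if n=='side' else Tp)['d'];w=D[int(v)-1:int(v)+2,int(u)-1:int(u)+2];w=w[w>0]
    return dep(n,u,v,np.median(w)) if len(w) else None
for nm,n,u,v in [('ptr out','top',229.5,215),('ptr in','top',232,207),('ptr out','side',246,276),('ptr in','side',240,270),
 ('base','top',225,200),('base','side',245,255),('tab','top',300,230),('tab','side',300,230),
 ('knobtop','side',214,202),('knobtop','top',228,169),('tip','side',270,211),('tip','top',260,212),
 ('bodytop','side',342.5,195),('bodytop','top',350.5,247.5),('armmid','top',247,196),('armmid','side',245,213.5)]:
    print(nm,n,dp(n,u,v))
print('tip tri',tri((270,211),(260,212)),'root',tri((217,217),(230,174.5)))
# base ellipse
print('base top ctr',plane('top',240,189,12),plane('side',226,259.5,12))
for n,u,v in(('top',210,189),('top',270,189),('side',191,259),('side',261,260)):print(plane(n,u,v,12))
E
```

```text
ptr out top [550.7 144.1  12.5]
ptr in top [571.9 136.3  19. ]
ptr out side [551.2 143.7  17.7]
ptr in side [571.  138.4  21. ]
base top [592.  156.   18.6]
base side [584.8  96.6  20.3]
tab top [507.3 -49.7  -1.3]
tab side [514.7 -50.6  -1.2]
knobtop side [625.  121.1 205.4]
knobtop top [626.1 116.7 205.8]
tip side [534.6  51.7 158.7]
tip top [532.9  47.6 156.8]
bodytop side [ 452.6 -167.8   53. ]
bodytop top [ 452.9 -177.7   54.7]
armmid top [572.3  78.6 157.2]
armmid side [578.6  83.3 158.1]
tip tri (array([534.9,  48.4, 154.9]), np.float64(3.441458241730508)) root (array([626.4, 120. , 157.2]), np.float64(0.16952406171676032))
base top ctr [623.9 115.5  12. ] [621.5 124.9  12. ]
[625.7 199.8  12. ]
[622.1  31.5  12. ]
[696.3 164.3  12. ]
[547.2  85.8  12. ]
```

```bash
cat >> h.py <<'E'
def cloud(n,d):
    f,cx,cy,T=K(n);v,u=np.mgrid[0:420,0:560];c=np.stack([(u-cx)/f*d,(v-cy)/f*d,d],-1)
    P=c@T[:3,:3].T+T[:3,3];P[d<=0]=np.nan;return P
E
python3 - <<'E'
from h import *
np.set_printoptions(precision=1,suppress=True)
for n in('side','top'):
    z=np.load(n+'0.npz');P=cloud(n,z['d']);im=z['im']
    print(n)
    for nm,c in(('fob',(453,-173)),('blue',(445,-235)),('white',(395,-185))):
        r=np.hypot(P[...,0]-c[0],P[...,1]-c[1])
        m=(r<32)&(P[...,2]>46)&(P[...,2]<60);q=P[m];print(nm,len(q),np.median(q,0),q.min(0),q.max(0))
        m=(r<35)&(P[...,2]>68)&(P[...,2]<110);q=P[m]
        if len(q)>2:
            q0=q[:,:2]-q[:,:2].mean(0);w,v=np.linalg.eigh(q0.T@q0);print('  ring',len(q),q.mean(0),np.degrees(np.arctan2(v[1,1],v[0,1]))%180,np.sqrt(w/len(q)),q[:,2].max())
            pix=np.argwhere(m);print('  px',pix[:,::-1].min(0),pix[:,::-1].max(0))
    # base disc, knob, mast
    r=np.hypot(P[...,0]-624,P[...,1]-119)
    m=(r<100)&(P[...,2]>12)&(P[...,2]<28);pix=np.argwhere(m).astype(np.float32)[:,::-1]
    q=P[m];print('base',len(q),np.median(q[:,2]),q[:,:2].min(0),q[:,:2].max(0),(q[:,:2].min(0)+q[:,:2].max(0))/2)
    m=(r<45)&(P[...,2]>195);q=P[m];print('knobtop',len(q),q.mean(0),q.min(0),q.max(0))
    q0=q[:,:2]-q[:,:2].mean(0);w,v=np.linalg.eigh(q0.T@q0);print(np.degrees(np.arctan2(v[1,1],v[0,1]))%180)
E
```

```text
side
fob 93 [ 453.2 -170.7   52.8] [ 439.6 -188.5   46.4] [ 470.2 -156.8   59.9]
  ring 36 [ 455.6 -171.9   83.6] 72.45147457360247 [1.6 8.9] 97.15036113295923
  px [340 181] [347 191]
blue 67 [ 446.5 -253.4   52.5] [ 432.3 -265.4   46.3] [ 463.  -242.2   57.4]
  ring 32 [ 446.1 -257.7   84.4] 135.01483604942987 [1.3 8.9] 98.49294301821362
  px [357 162] [361 173]
white 81 [ 377.9 -178.8   53.3] [ 364.1 -197.7   46.4] [ 389.8 -166.9   59. ]
  ring 41 [ 374.4 -180.8   83.2] 128.02564103800538 [1.5 9.3] 97.95696085889881
  px [372 188] [376 201]
base 2403 18.793475920270907 [543.1  36.3] [709.5 204.1] [626.3 120.2]
knobtop 155 [625.8 122.5 203.4] [608.2 104.1 195.2] [644.9 137.4 208.6]
37.739605246969035
top
fob 93 [ 452.  -176.4   52.9] [ 438.8 -190.2   48.1] [ 470.2 -161.2   57.8]
  ring 26 [ 454.9 -175.3   88.7] 71.85815975473871 [1.5 8.2] 96.43535844037069
  px [346 244] [357 248]
blue 68 [ 447.9 -256.9   52.7] [ 432.5 -266.2   46.8] [ 460.8 -248.5   58.5]
  ring 23 [ 444.7 -260.9   90.6] 135.20735629514817 [1.4 6.8] 97.12998857869047
  px [382 245] [390 252]
white 86 [ 377.7 -183.5   53.2] [ 365.2 -201.7   46.3] [ 388.  -170.4   59.8]
  ring 26 [ 374.  -184.7   88.6] 129.49731675811242 [1.4 8.2] 95.93642333044966
  px [352 275] [361 282]
base 2181 18.684697156893662 [544.  34.] [707.8 199.3] [625.9 116.7]
knobtop 106 [625.1 116.5 204.7] [607.4 100.9 197.2] [643.5 133.3 208.4]
38.372949592922765
```

I've located everything from the depth clouds of both views, which agree to about 3 mm:
- **Carousel:** axis at about (626,118.5). The front pointer is at a heading of about 161.4° and the bare arm at about 218°, so the hub must turn about -56.5°.
- **Fob:** at about (455,-174), with its ring direction at about 72°.

First I'll travel to above the knob.

>>> drive_tool(moves=[[[1,0.0415,0.022,-0.002,0,0,0],[1,0.0415,0.022,-0.002,0,0,0],[1,0.0415,0.022,0,0,0,0],[1,0.0415,0.022,0,0,0,0],[1,0.0415,0.022,0,0,0,0],[1,0.0415,0.022,0,0,0,0],[1,0.0415,0.022,0,0,0,0],[1,0.0415,0.022,0,0,0,0],[1,0.0415,0.022,0,0,0,0],[1,0.0415,0.022,0,0,0,0],[1,0.0415,0.022,0,0,0,0],[1,0.0415,0.022,0,0,0,0],[1,0.0415,0.022,0,0,0,0],[0.5,0,0,0,0,0,-0.148],[0.5,0,0,0,0,0,-0.148],[0.5,0,0,0,0,0,-0.148],[0.5,0,0,0,0,0,-0.148],[0.5,0,0,0,0,0,-0.148],[0.5,0,0,0,0,0,-0.148],[0.5,0,0,0,0,0,-0.148]]])

```text
clock: 2.1
position: [637.5, 96.1, 221.7]
ee_rot: [0.941, 0.337, -0.011, 0.002]
contact_force: [0.6, 0.0, -0.5]
gripper_width: 43.0
```

```bash
cat >> h.py <<'E'
from scipy.spatial.transform import Rotation as R
def st(goal=None,jaw=None):
    s=arm.read_state();r=R.from_quat(s['ee_rot']);M=r.as_matrix()
    print('t',round(s['clock'],2),'pos',s['position'].round(1),'jaw deg',round(np.degrees(np.arctan2(M[1,1],M[0,1]))%180,1),'zt',M[:,2].round(3),'F',s['contact_force'].round(2),'w',round(s['gripper_width'],1),'j',s['joints'].round(2))
    if goal is not None: print('tool delta mm',(M.T@(np.array(goal)-s['position'])).round(1))
    if jaw is not None:
        e=(jaw-np.degrees(np.arctan2(M[1,1],M[0,1]))+90)%180-90; print('wz',round(-np.radians(e),3))
    return s
E
python3 -c "
from h import *
st((625.7,118.5,215),128)"
```

```text
t 2.1 pos [637.5  96.1 221.7] jaw deg 129.4 zt [-0.019 -0.012 -1.   ] F [ 0.59  0.04 -0.48] w 43.0 j [ 0.4   0.44  0.06  0.   -1.22  1.86]
tool delta mm [  5.2 -24.8   6.6]
wz 0.024
```

>>> drive_tool(moves=[[[0.5,0.005,-0.0245,0,0,0,0.024],[0.5,0,0,0,0,0,0],[0.5,0,0,0,0,0,0]]])

```text
clock: 2.4
position: [624.8, 118.1, 219.5]
ee_rot: [0.945, 0.326, -0.013, 0.002]
contact_force: [-0.5, -0.4, 0.5]
gripper_width: 42.9
```

```bash
cat >> h.py <<'E'
def full(goal,jaw):
    s=st(goal,jaw);M=R.from_quat(s['ee_rot']).as_matrix();a=np.radians(jaw)
    y=np.array([np.cos(a),np.sin(a),0])
    if y@M[:,1]<0:y=-y
    z=np.array([0,0,-1.]);x=np.cross(y,z);G=np.stack([x,y,z],1)
    print('rotvec',R.from_matrix(M.T@G).as_rotvec().round(3));return s
E
python3 -c "
from h import *
full((625.7,118.5,176),128)
im,d=arm.get_image('top');crop(im,180,120,130,110,6,'pics/t3.png')
im,d=arm.get_image('side');crop(im,150,120,140,110,5,'pics/s3.png')"
```

```text
t 2.4 pos [624.8 118.1 219.5] jaw deg 128.1 zt [-0.023 -0.013 -1.   ] F [-0.51 -0.4   0.49] w 42.9 j [ 0.44  0.42  0.04  0.   -1.21  1.79]
tool delta mm [ 2.1  0.4 43.5]
wz 0.001
rotvec [-0.004  0.026  0.001]
```

View pics/t3.png

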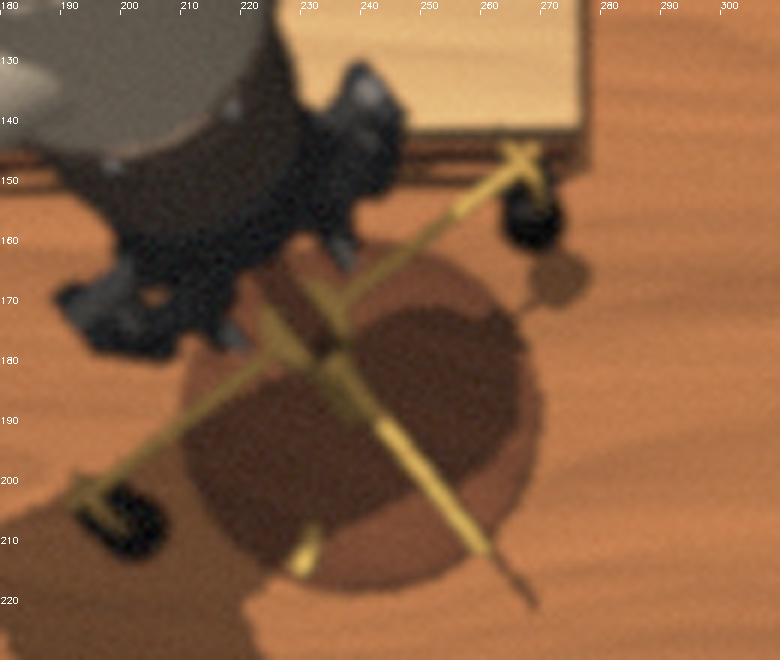

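View pics/s3.png

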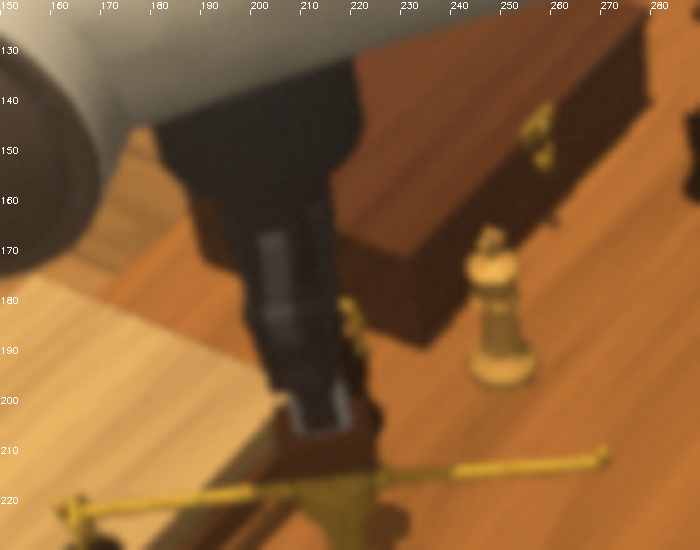

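The top view shows the fingers at (239,163) and (220,176), straddling the knob bar. The side view agrees. Next I'll lower and close on it.

>>> drive_tool(moves=[[[0.5,0.001,0,0.015,0,0.025,0],[0.5,0.001,0,0.015,0,0,0],[0.5,0,0,0.011,0,0,0],[0.5,0,0,0,0,0,0],[0,0,0,0,0,0,0],[0,0,0,0,0,0,0],[0,0,0,0,0,0,0],[0,0,0,0,0,0,0],[0,0,0,0,0,0,0],[0,0,0,0,0,0,0]]])

```text
clock: 3.5
position: [627.1, 118.2, 178.2]
ee_rot: [0.946, 0.324, -0.0, -0.003]
contact_force: [-0.5, 2.0, -1.8]
gripper_width: 13.1
```

```bash
python3 -c "
from h import *
s=full((625.7,118.5,176),71.4);print(s['wrist_torque'])"
```

```text
t 3.5 pos [627.1 118.2 178.2] jaw deg 127.8 zt [-0.002  0.005 -1.   ] F [-0.54  2.   -1.82] w 13.1 j [ 0.44  0.45 -0.03 -0.01 -1.09  1.8 ]
tool delta mm [-0.9 -1.1  2.2]
wz 0.985
rotvec [-0.005  0.001  0.985]
[ 0.07704201  0.04970399 -0.09813399]
```

>>> drive_tool(moves=[[[0,0,0,0,0,0,0.1],[0,0,0,0,0,0,0.1],[0,0,0,0,0,0,0.1],[0,0,0,0,0,0,0.1],[0,0,0,0,0,0,0.1],[0,0,0,0,0,0,0.1]]])

```text
clock: 4.1
position: [626.8, 119.1, 178.1]
ee_rot: [1.0, 0.024, -0.001, -0.002]
contact_force: [-1.6, 1.3, -2.1]
gripper_width: 12.6
```

```bash
python3 -c "
from h import *
s=full((625.7,118.5,176),71.4);print(s['wrist_torque'])"
```

```text
t 4.1 pos [626.8 119.1 178.1] jaw deg 92.8 zt [-0.002  0.004 -1.   ] F [-1.61  1.26 -2.15] w 12.6 j [ 0.44  0.45 -0.03 -0.   -1.09  1.18]
tool delta mm [-1.1  0.5  2.1]
wz 0.373
rotvec [-0.003  0.003  0.373]
[0.10994196 0.08490717 0.32242135]
```

>>> drive_tool(moves=[[[0,0,0,0,0,0,0.1],[0,0,0,0,0,0,0.1],[0,0,0,0,0,0,0.1],[0,0,0,0,0,0,0.07],[0,0,0,0,0,0,0],[0,0,0,0,0,0,0]]])

```text
clock: 4.7
position: [626.9, 119.7, 178.2]
ee_rot: [0.987, -0.163, -0.001, -0.001]
contact_force: [-0.7, 0.2, -1.3]
gripper_width: 13.5
```

```bash
python3 -c "
from h import *
s=full((625.7,118.5,176),71.4);print(s['wrist_torque'])
im,d=arm.get_image('top');crop(im,160,120,130,110,6,'pics/t4.png')
im,d=arm.get_image('side');crop(im,150,180,140,110,5,'pics/s4.png')"
```

```text
t 4.7 pos [626.9 119.7 178.2] jaw deg 71.2 zt [-0.001  0.003 -1.   ] F [-0.75  0.22 -1.29] w 13.5 j [ 0.44  0.45 -0.03 -0.   -1.09  0.8 ]
tool delta mm [-0.7  1.5  2.2]
wz -0.004
rotvec [-0.002  0.002 -0.004]
[ 0.00423543  0.00019921 -0.15196604]
```

View pics/t4.png

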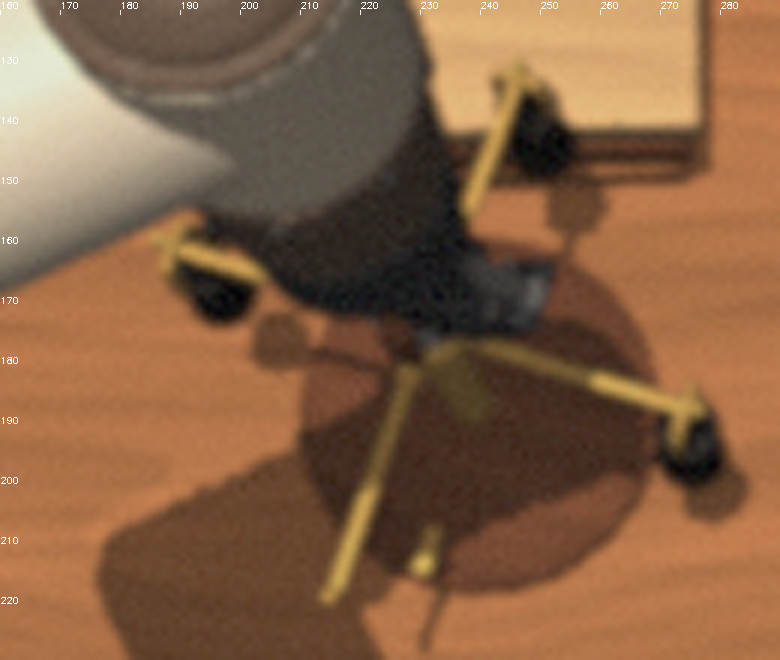

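View pics/s4.png

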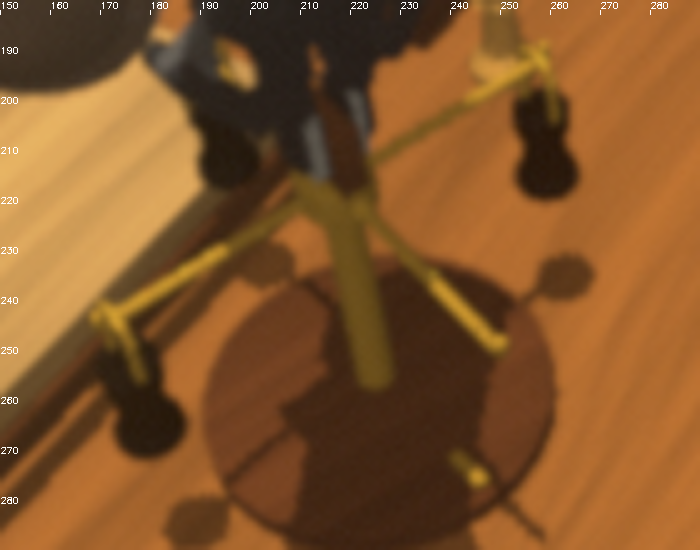

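The bare arm now points along the pointer in both views: its tip is at (214,220) in the top view and (250,248) in the side view. I'll release the knob and rise.

>>> drive_tool(moves=[[[0.45,0,0,0,0,0,0],[0.45,0,0,0,0,0,0],[0.45,0,0,0,0,0,0],[0.45,0,0,-0.02,0,0,0],[0.45,0,0,-0.04,0,0,0],[0.45,0,0,-0.04,0,0,0],[0.45,0,0,0,0,0,0]]])

```text
clock: 5.5
position: [628.3, 118.2, 283.1]
ee_rot: [0.987, -0.162, 0.001, -0.001]
contact_force: [0.4, 0.1, -0.2]
gripper_width: 38.5
```

```bash
python3 -c "
from h import *
np.set_printoptions(precision=1,suppress=True)
t=tri((250,248),(214.5,219.5));print(t);v=t[0][:2]-[626,119];print(np.degrees(np.arctan2(v[1],v[0])),np.hypot(*v))
s=full((455,-174,200),72.2)"
```

```text
(array([517.6, 156. , 157.6]), np.float64(1.6869539795201485))
161.15271594682042 114.5273219785005
t 5.5 pos [628.3 118.2 283.1] jaw deg 71.4 zt [ 0.  0. -1.] F [ 0.4  0.1 -0.2] w 38.5 j [ 0.4  0.4  0.1 -0.  -1.3  0.8]
tool delta mm [-70.9 332.3  82.6]
wz -0.015
rotvec [-0. -0. -0.]
```

>>> drive_tool(moves=[[[0.6,-0.0088,0.0415,0,0,0,0],[0.6,-0.0088,0.0415,0,0,0,0],[0.6,-0.0088,0.0415,0,0,0,0],[0.6,-0.0088,0.0415,0,0,0,0],[0.6,-0.0088,0.0415,0.02,0,0,0],[0.6,-0.0088,0.0415,0.02,0,0,0],[0.6,-0.0088,0.0415,0.02,0,0,0],[0.6,-0.0088,0.0415,0.02,0,0,0],[0.6,0,0,0.0,0,0,0],[0.6,0,0,0.0,0,0,0]]])

```text
clock: 6.5
position: [452.5, -183.8, 202.1]
ee_rot: [0.987, -0.159, 0.008, -0.002]
contact_force: [0.5, -0.1, 0.4]
gripper_width: 51.5
```

```bash
python3 -c "
from h import *
np.set_printoptions(precision=1,suppress=True)
s=full((455,-174,130),72.2);print(R.from_quat(s['ee_rot']).as_matrix()[:,2].round(4))"
```

```text
t 6.5 pos [ 452.5 -183.8  202.1] jaw deg 71.7 zt [ 0.  0. -1.] F [ 0.5 -0.1  0.4] w 51.5 j [-0.1  0.2 -0.4 -0.  -1.   1.3]
tool delta mm [-1.8 -9.6 72.1]
wz -0.01
rotvec [-0. -0. -0.]
[ 0.  0. -1.]
```

>>> drive_tool(moves=[[[0.6,-0.0018,-0.0096,0.03,0,0,-0.01],[0.6,0,0,0.03,0,0,0],[0.6,0,0,0.0,0,0,0],[0.6,0,0,0.0,0,0,0]]])

```text
clock: 6.9
position: [460.1, -172.6, 144.9]
ee_rot: [0.988, -0.152, 0.013, -0.002]
contact_force: [0.5, -0.3, -0.4]
gripper_width: 51.5
```

```bash
sed -i "s/as_rotvec().round(3)/as_rotvec()*1000/;s/print('rotvec'/print('rotvec mrad'/" h.py; python3 -c "
from h import *
np.set_printoptions(precision=1,suppress=True)
s=full((455,-174,30),72.2)
im,d=arm.get_image('top');crop(im,300,190,110,100,6,'pics/t5.png')
im,d=arm.get_image('side');crop(im,290,120,120,110,5,'pics/s5.png')"
```

```text
t 6.9 pos [ 460.1 -172.6  144.9] jaw deg 72.5 zt [ 0.  0. -1.] F [ 0.5 -0.3 -0.4] w 51.5 j [-0.   0.2 -0.5 -0.  -0.9  1.3]
tool delta mm [ -7.5   3.8 114.7]
wz 0.005
rotvec mrad [ -8.4 -25.8   5. ]
```

View pics/t5.png

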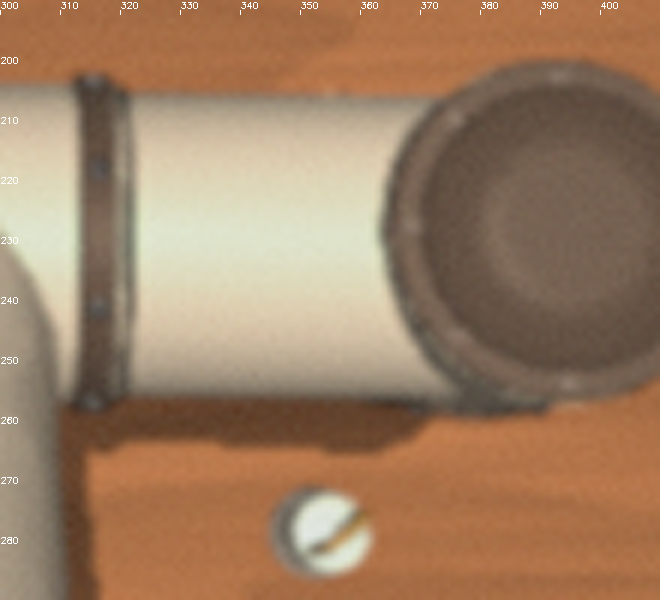

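View pics/s5.png

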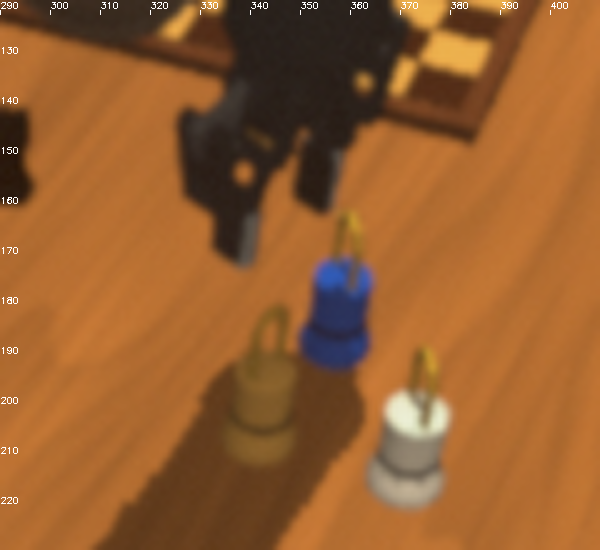

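The side view shows the fob at (343,190) standing in the gripper's shadow, with the open tips at (338,172) and (326,161) in the crop above it. In the top view the forearm hides the fob. I'll correct the offset and tilt, then descend partway.

>>> drive_tool(moves=[[[0.6,-0.0075,0.0038,0.01,-0.008,-0.026,0.005],[0.6,0,0,0.01,0,0,0],[0.6,0,0,0,0,0,0],[0.6,0,0,0,0,0,0]]])

```text
clock: 7.4
position: [453.3, -174.1, 126.1]
ee_rot: [0.988, -0.155, 0.002, -0.0]
contact_force: [-0.2, -0.2, 0.8]
gripper_width: 51.4
```

```bash
python3 -c "
from h import *
np.set_printoptions(precision=1,suppress=True)
s=full((455,-174,30),72.2)"
```

```text
t 7.4 pos [ 453.3 -174.1  126.1] jaw deg 72.2 zt [ 0.  0. -1.] F [-0.2 -0.2  0.8] w 51.4 j [-0.   0.3 -0.5 -0.  -0.8  1.3]
tool delta mm [ 1.2 -0.5 96.1]
wz -0.0
rotvec mrad [-1.6 -3.9 -0.3]
```

>>> drive_tool(moves=[[[0.6,0.0012,-0.0005,0.02,0,-0.004,0],[0.6,0,0,0.02,0,0,0],[0.6,0,0,0.02,0,0,0],[0.6,0,0,0.01,0,0,0],[0.6,0,0,0,0,0,0],[0.6,0,0,0,0,0,0]]])

```text
clock: 8.0
position: [457.7, -174.7, 56.4]
ee_rot: [0.988, -0.155, 0.003, -0.001]
contact_force: [-0.1, -0.9, 0.3]
gripper_width: 51.2
```

```bash
python3 -c "
from h import *
np.set_printoptions(precision=1,suppress=True)
s=full((455,-174,30),72.2)
im,d=arm.get_image('side');crop(im,290,120,120,110,5,'pics/s6.png')"
```

```text
t 8.0 pos [ 457.7 -174.7   56.4] jaw deg 72.2 zt [ 0.  0. -1.] F [-0.1 -0.9  0.3] w 51.2 j [-0.   0.4 -0.5 -0.  -0.7  1.3]
tool delta mm [-2.9  0.2 26.4]
wz 0.0
rotvec mrad [-2.2 -6.3  0.2]
```

View pics/s6.png

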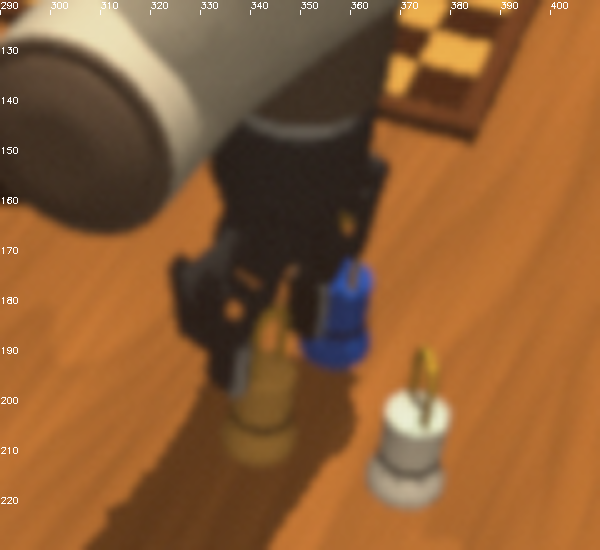

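The fingers straddle the fob, with tips at (337,197) and (353,188), and they clear the blue piece. I'll make the final descent and close.

>>> drive_tool(moves=[[[0.6,-0.003,0,0.013,-0.002,-0.006,0],[0.6,0,0,0.013,0,0,0],[0.6,0,0,0,0,0,0],[0.6,0,0,0,0,0,0]]])

```text
clock: 8.45
position: [456.4, -173.8, 31.1]
ee_rot: [0.988, -0.155, 0.003, -0.0]
contact_force: [-0.8, 0.6, 0.6]
gripper_width: 51.2
```

```bash
python3 -c "
from h import *
np.set_printoptions(precision=1,suppress=True)
s=full((455,-174,30),72.2)"
```

```text
t 8.45 pos [ 456.4 -173.8   31.1] jaw deg 72.2 zt [ 0. -0. -1.] F [-0.8  0.6  0.6] w 51.2 j [-0.   0.4 -0.6  0.  -0.6  1.3]
tool delta mm [-1.3  0.7  1.1]
wz 0.0
rotvec mrad [-1.5 -5.3  0.4]
```

>>> drive_tool(moves=[[[0.6,-0.0015,0.0007,0.001,-0.001,-0.005,0],[0.3,0,0,0,0,0,0],[0.2,0,0,0,0,0,0],[0,0,0,0,0,0,0],[0,0,0,0,0,0,0],[0,0,0,0,0,0,0],[0,0,0,0,0,0,0],[0,0,0,0,0,0,0]]])

```text
clock: 9.25
position: [455.1, -174.0, 31.3]
ee_rot: [0.988, -0.155, 0.001, -0.0]
contact_force: [-0.2, -0.0, -1.2]
gripper_width: 29.9
```

```bash
python3 -c "
from h import *
np.set_printoptions(precision=2,suppress=True)
s=full((455,-174,30),72.2);print(s['wrist_torque'])
im,d=arm.get_image('side');crop(im,290,120,120,110,5,'pics/s7.png')"
```

```text
t 9.25 pos [ 455.1 -174.    31.3] jaw deg 72.2 zt [ 0.  0. -1.] F [-0.2  -0.04 -1.16] w 29.9 j [-0.03  0.41 -0.57 -0.   -0.59  1.29]
tool delta mm [-0.1  0.1  1.3]
wz 0.0
rotvec mrad [-1.06 -1.96  0.25]
[-0.02 -0.04 -0.01]
```

View pics/s7.png

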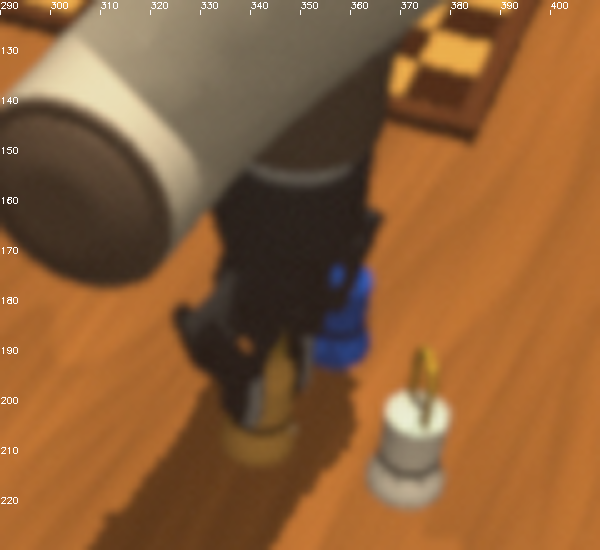

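The fob is held (width 29.9, no side load). I'll lift it and carry it to about 150 mm out along the bare arm's line.

>>> drive_tool(moves=[[[0,0,0,-0.015,0,0,0],[0,0,0,-0.025,0,0,0],[0,0,0,-0.025,0,0,0],[0,0,0,-0.025,0,0,0],[0,-0.0064,-0.0278,0,0,0,0],[0,-0.0064,-0.0278,0,0,0,0],[0,-0.0064,-0.0278,0,0,0,0],[0,-0.0064,-0.0278,0,0,0,0],[0,-0.0064,-0.0278,0,0,0,0],[0,-0.0064,-0.0278,0,0,0,0],[0,-0.0064,-0.0278,0,0,0,0],[0,-0.0064,-0.0278,0,0,0,0],[0,-0.0064,-0.0278,0,0,0,0],[0,-0.0064,-0.0278,0,0,0,0],[0,-0.0064,-0.0278,0,0,0,0],[0,0,0,0,0,0,0],[0,0,0,0,0,0,0]]])

```text
clock: 11.0
position: [481.1, 150.8, 124.5]
ee_rot: [0.988, -0.156, 0.0, -0.001]
contact_force: [-0.3, -0.3, -0.8]
gripper_width: 29.8
```

```bash
python3 -c "
from h import *
np.set_printoptions(precision=2,suppress=True)
s=full((484,167,121.5),71.2);print(s['wrist_torque'])
im,d=arm.get_image('side');np.savez('side8.npz',im=im,d=d);crop(im,180,160,140,120,5,'pics/s8.png')
im,d=arm.get_image('top');np.savez('top8.npz',im=im,d=d);crop(im,170,140,120,100,6,'pics/t8.png')"
```

```text
t 11.0 pos [481.1 150.8 124.5] jaw deg 72.0 zt [ 0.  0. -1.] F [-0.27 -0.33 -0.83] w 29.8 j [ 0.63  0.29 -0.43 -0.   -0.85  0.63]
tool delta mm [ -2.2 -16.3   3. ]
wz 0.015
rotvec mrad [-2.05  0.28 14.62]
[-0.06  0.07  0.03]
```

View pics/s8.png

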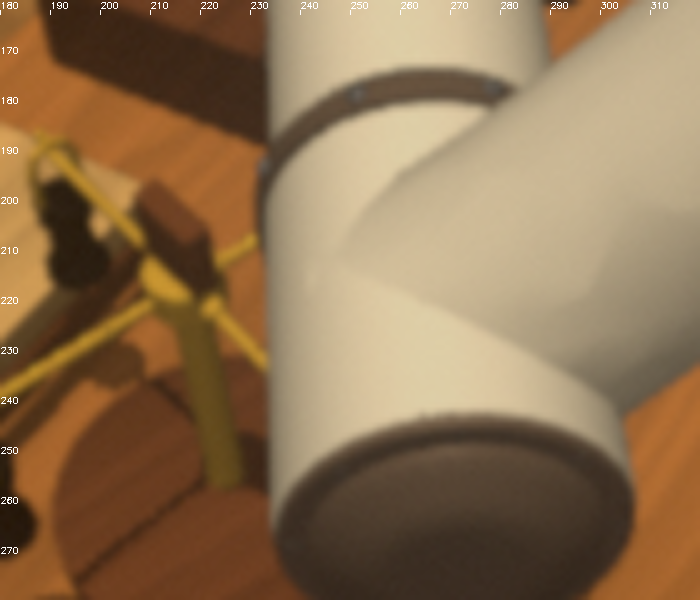

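View pics/t8.png

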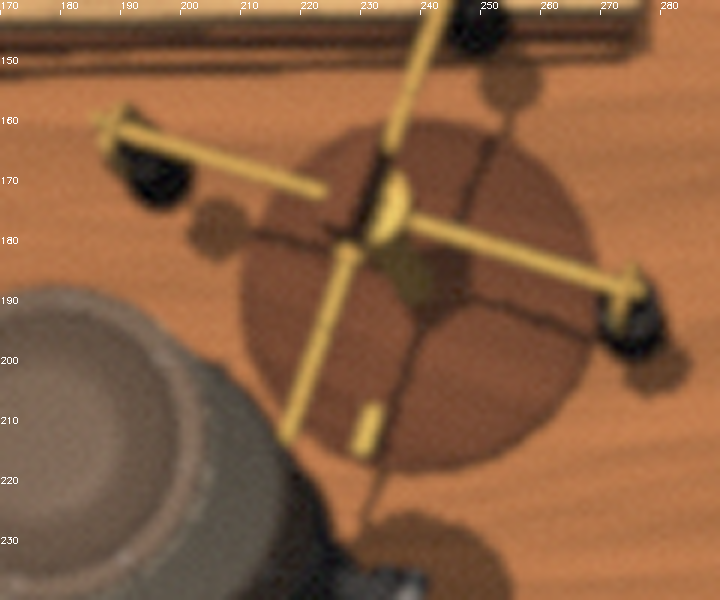

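The robot hides the tip in the side view. In the top view the bare arm runs from (227,183) to (217,213), pointing at the front. I'll take the arm's line and approximate height from the stored depth.

```bash
python3 - <<'E'
from h import *
np.set_printoptions(precision=1,suppress=True)
ax={'side':np.array([626.3,120.2]),'top':np.array([625.9,116.7])}
for f,n in(('side0','side'),('top0','top'),('top8','top')):
    P=cloud(n,np.load(f+'.npz')['d'])
    for th in ((217.8,307.8,37.8,127.8) if f!='top8' else (161.2,251.2,341.2,71.2)):
        a=np.radians(th);q=P[...,:2]-ax[n];r=q@[np.cos(a),np.sin(a)];l=q@[-np.sin(a),np.cos(a)]
        out=[];L=[]
        for r0 in range(30,115,10):
            m=(r>r0)&(r<r0+10)&(abs(l)<8)&(P[...,2]>135)&(P[...,2]<176)
            if m.sum()>3: out.append((r0+5,np.percentile(P[...,2][m],80),np.median(l[m]),m.sum()))
        out=np.array(out)
        if len(out)>2: print(f,th,'zslope',np.polyfit(out[:,0],out[:,1],1).round(3),'lslope',np.polyfit(out[:,0],out[:,2],1).round(3)); print(out[:,1],out[:,2])
E
```

```text
side0 217.8 zslope [ -0.  161.8] lslope [-0.   0.6]
[161.9 161.  159.3 159.2 159.2 157.8 157.1 157.  161.5] [ 0.5 -0.5 -0.9  0.2 -1.4 -1.7 -1.  -0.8 -1.7]
side0 307.8 zslope [  0.1 157.3] lslope [ 0. -2.]
[163.7 162.1 163.  162.1 163.8 166.2 168.2] [-0.2 -0.2 -0.4 -0.5  0.1 -0.6  2.2]
side0 37.8 zslope [  0.  160.2] lslope [ 0.  -0.5]
[162.2 163.  162.6 162.7 163.3 162.5 162.5 165.6 167.1] [-0.2 -0.1 -0.5 -0.1  0.1 -0.5 -0.2  0.5  0.3]
side0 127.8 zslope [  0.  160.6] lslope [ 0.  -1.3]
[163.  163.  162.2 162.7 163.5 162.8 162.4 164.3 167.5] [-0.3 -0.6 -1.  -1.1 -1.3 -1.7 -0.   1.7 -0.7]
top0 217.8 zslope [ -0. 161.] lslope [-0.  -0.1]
[161.3 159.5 160.6 160.4 159.8 159.2 159.5 157.4 161.9] [-0.5 -0.2 -0.4  0.2 -0.6 -0.6 -0.4 -0.6 -0.8]
top0 307.8 zslope [  0. 161.] lslope [-0.   0.5]
[163.2 162.8 162.9 162.9 162.1 162.1 163.1 165.1 166.3] [-0.1  0.5 -0.6 -0.4  0.4  0.4 -1.1 -0.1 -1. ]
top0 37.8 zslope [  0.1 159.6] lslope [-0.   0.2]
[162.5 162.6 163.  161.9 162.9 164.1 162.4 166.4 167.5] [ 0.4 -0.3  0.4 -0.1 -0.5  0.4 -0.6  0.3 -0.1]
top0 127.8 zslope [  0.1 159.6] lslope [ 0. -1.]
[162.5 162.8 163.7 162.1 161.6 163.  162.  165.9 168.9] [-1.  -0.4 -0.  -0.5 -0.4 -0.9 -0.6 -0.5  0.6]
top8 161.2 zslope [ -0.1 163.8] lslope [ 0.  -0.6]
[161.4 160.9 160.4 160.8 158.5 159.5 157.1] [-0.5 -0.6 -0.2 -0.4 -1.1 -0.4 -0.1]
top8 251.2 zslope [  0.1 159.9] lslope [-0.   0.2]
[162.6 162.7 162.2 163.5 163.5 163.1 163.  167.  167.1] [-0.2 -0.5 -0.2 -0.7 -0.4 -0.7 -0.5 -0.8 -1.2]
top8 341.2 zslope [  0.  161.5] lslope [-0.   0.3]
[164.2 163.1 162.3 163.1 162.3 162.7 162.  166.1 166.3] [-0.1 -0.1 -0.5 -0.2  0.1 -0.  -1.1  0.8 -1.8]
top8 71.2 zslope [  0.  160.3] lslope [-0.   0.6]
[162.9 162.2 161.6 162.5 162.2 163.2 162.  164.3 166.4] [ 0.3  0.9 -0.3 -0.5 -0.7  0.5 -0.3 -0.1 -0.6]
```

The bare arm looks bent down by about 0.07 rad, with the rod's top near z=158.7 at mid-arm. I'll line up at r=150 on the arm's line, with the opening centred on the tip at TCP z≈116.

>>> drive_tool(moves=[[[0,-0.001,-0.0083,0.004,-0.002,0,0.015],[0,-0.001,-0.0083,0.004,0,0,0],[0,0,0,0,0,0,0],[0,0,0,0,0,0,0]]])

```text
clock: 11.5
position: [484.7, 165.6, 115.7]
ee_rot: [0.986, -0.167, -0.0, 0.0]
contact_force: [-0.4, -1.1, -1.2]
gripper_width: 30.0
```

```bash
cat >> h.py <<'E'
U=np.array([np.cos(np.radians(161.2)),np.sin(np.radians(161.2))]);N=np.array([U[1],-U[0]])
def rl(r,z):
    p=U*(-555.2+r)+N*314.8
    s=full((p[0],p[1],z),71.2);q=s['position'];print('r',round(q[:2]@U+555.2,1),'lat',round(q[:2]@N-314.8,1),'T',s['wrist_torque']);return s
E
python3 -c "
from h import *
np.set_printoptions(precision=2,suppress=True)
rl(75,116)"
```

```text
t 11.5 pos [484.7 165.6 115.7] jaw deg 70.8 zt [-0. -0. -1.] F [-0.37 -1.07 -1.23] w 30.0 j [ 0.65  0.32 -0.42 -0.   -0.83  0.59]
tool delta mm [74.7 -2.3 -0.3]
wz -0.007
rotvec mrad [ 0.56  0.55 -6.56]
r 149.7 lat -1.8 T [-0.01 -0.02  0.  ]
```

>>> drive_tool(moves=[[[0,0.005,-0.002,0,0,0,-0.006],[0,0.008,0,0,0,0,0],[0,0.008,0,0,0,0,0],[0,0,0,0,0,0,0],[0,0,0,0,0,0,0]]])

```text
clock: 12.0
position: [507.7, 159.6, 115.7]
ee_rot: [0.986, -0.164, -0.0, 0.0]
contact_force: [0.4, 0.6, -0.9]
gripper_width: 29.8
```

```bash
python3 -c "
from h import *
np.set_printoptions(precision=2,suppress=True)
rl(75,116)
im,d=arm.get_image('side');crop(im,180,160,140,120,5,'pics/s9.png')
im,d=arm.get_image('top');crop(im,170,140,120,100,6,'pics/t9.png')"
```

```text
t 12.0 pos [507.7 159.6 115.7] jaw deg 71.1 zt [-0. -0. -1.] F [ 0.44  0.64 -0.91] w 29.8 j [ 0.61  0.35 -0.38  0.   -0.85  0.63]
tool delta mm [51.1 -0.2 -0.3]
wz -0.001
rotvec mrad [ 0.5   0.24 -1.05]
r 126.1 lat -0.1 T [ 0.05  0.01 -0.05]
```

View pics/s9.png

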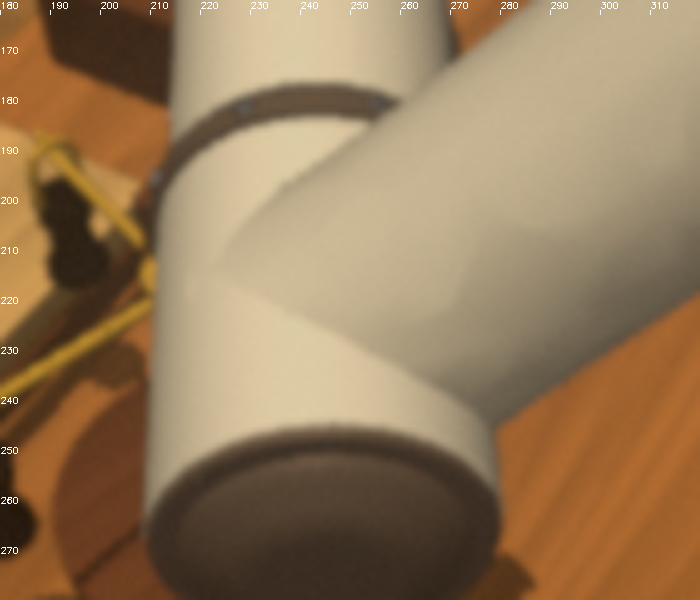

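View pics/t9.png

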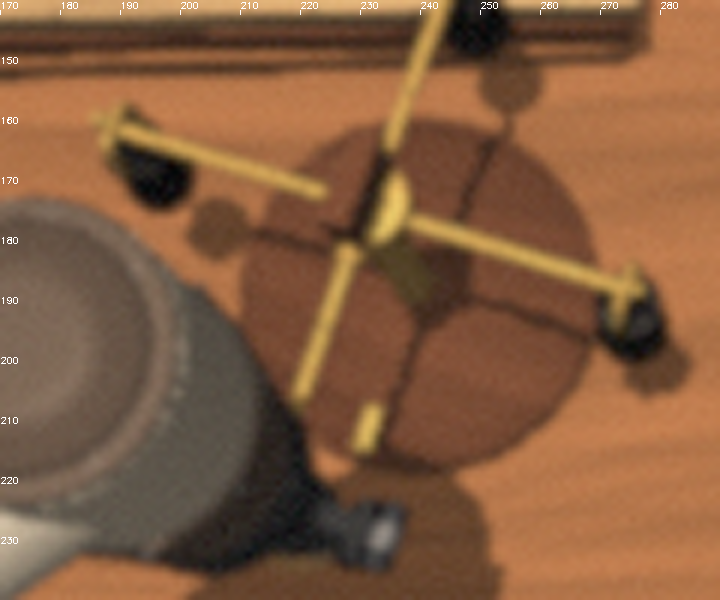

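Both views of the tip are hidden by the gripper, so I'll thread by feel in small steps.

>>> drive_tool(moves=[[[0,0.003,0,0,0,0,0],[0,0.003,0,0,0,0,0],[0,0.003,0,0,0,0,0]]])

```text
clock: 12.4
position: [515.9, 156.7, 116.0]
ee_rot: [0.987, -0.163, -0.0, 0.0]
contact_force: [1.0, -0.2, -0.7]
gripper_width: 29.7
```

>>> drive_tool(moves=[[[0,0.003,0,0,0,0,0],[0,0.002,0,0,0,0,0]]])

```text
clock: 12.6
position: [521.2, 155.1, 116.0]
ee_rot: [0.987, -0.163, -0.0, 0.0]
contact_force: [0.5, 0.1, -0.3]
gripper_width: 30.0
```

>>> drive_tool(moves=[[[0,0.003,0,0,0,0,0]]])

```text
clock: 12.7
position: [524.2, 154.0, 116.0]
ee_rot: [0.987, -0.163, -0.0, 0.0]
contact_force: [0.0, -0.0, 0.0]
gripper_width: 29.4
```

>>> drive_tool(moves=[[[0,0.003,0,0,0,0,0]]])

```text
clock: 12.8
position: [527.3, 152.9, 116.0]
ee_rot: [0.987, -0.163, -0.0, 0.0]
contact_force: [0.0, -0.2, -0.9]
gripper_width: 29.8
```

>>> drive_tool(moves=[[[0,0.004,0,0,0,0,0],[0,0.004,0,0,0,0,0]]])

```text
clock: 13.0
position: [535.4, 150.2, 116.0]
ee_rot: [0.987, -0.163, -0.0, 0.0]
contact_force: [1.2, -0.0, -0.2]
gripper_width: 29.9
```

>>> drive_tool(moves=[[[0,0.004,0,0,0,0,0],[0,0.004,0,0,0,0,0]]])

```text
clock: 13.2
position: [543.8, 147.3, 115.9]
ee_rot: [0.987, -0.163, -0.0, 0.0]
contact_force: [-0.2, 0.2, -1.2]
gripper_width: 30.3
```

>>> drive_tool(moves=[[[0,0.004,0,0,0,0,0],[0,0.004,0,0,0,0,0],[0,0,0,0,0,0,0]]])

```text
clock: 13.5
position: [552.6, 144.3, 115.8]
ee_rot: [0.987, -0.163, -0.0, 0.0]
contact_force: [-0.5, 0.6, -0.8]
gripper_width: 29.5
```

```bash
python3 -c "
from h import *
np.set_printoptions(precision=2,suppress=True)
rl(76,98)
im,d=arm.get_image('side');crop(im,150,160,140,120,5,'pics/s10.png')
im,d=arm.get_image('top');crop(im,170,140,120,100,6,'pics/t10.png')"
```

```text
t 13.5 pos [552.6 144.3 115.8] jaw deg 71.2 zt [-0. -0. -1.] F [-0.52  0.55 -0.83] w 29.5 j [ 0.54  0.4  -0.28  0.   -0.89  0.7 ]
tool delta mm [ 2.5 -0.1 17.8]
wz -0.0
rotvec mrad [ 0.56  0.18 -0.17]
r 78.5 lat -0.1 T [-0.02  0.03  0.03]
```

View pics/t10.png

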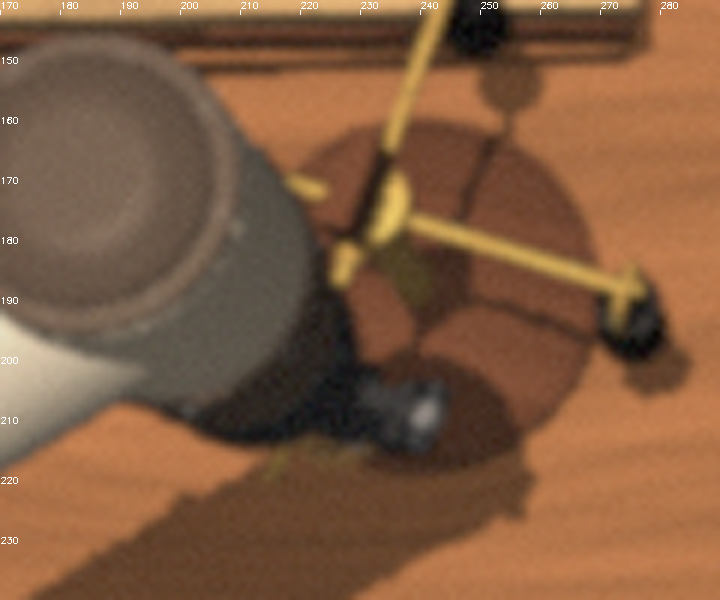

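Threaded without contact. The tip shows at (214,218), outside the gripper, and the hub hasn't moved. Now I'll lower, then creep down on to the arm.

>>> drive_tool(moves=[[[0,0,0,0.004,0,0,0],[0,0,0,0.004,0,0,0],[0,0,0,0.002,0,0,0],[0,0,0,0,0,0,0]]])

```text
clock: 14.0
position: [551.4, 144.4, 104.6]
ee_rot: [0.987, -0.163, -0.001, 0.0]
contact_force: [0.8, 0.4, -2.1]
gripper_width: 30.0
```

>>> drive_tool(moves=[[[0,0,0,0.001,0,0,0],[0,0,0,0.001,0,0,0]]])

```text
clock: 14.2
position: [551.4, 144.5, 102.5]
ee_rot: [0.987, -0.163, -0.001, 0.001]
contact_force: [0.2, 0.6, -1.0]
gripper_width: 29.8
```

>>> drive_tool(moves=[[[0,0,0,0.001,0,0,0]]])

```text
clock: 14.3
position: [551.4, 144.5, 101.5]
ee_rot: [0.987, -0.163, -0.001, 0.0]
contact_force: [-0.1, 0.1, -0.9]
gripper_width: 29.9
```

>>> drive_tool(moves=[[[0,0,0,0.001,0,0,0]]])

```text
clock: 14.4
position: [551.4, 144.6, 100.5]
ee_rot: [0.987, -0.163, -0.001, 0.0]
contact_force: [0.4, -0.4, -1.1]
gripper_width: 29.9
```

>>> drive_tool(moves=[[[0,0,0,0.0007,0,0,0]]])

```text
clock: 14.5
position: [551.4, 144.6, 99.7]
ee_rot: [0.987, -0.163, -0.001, 0.0]
contact_force: [0.5, 0.4, -1.1]
gripper_width: 29.7
```

>>> drive_tool(moves=[[[0,0,0,0.0005,0,0,0]]])

```text
clock: 14.6
position: [551.5, 144.6, 99.2]
ee_rot: [0.987, -0.163, -0.001, 0.0]
contact_force: [0.7, 0.4, -0.6]
gripper_width: 29.9
```

>>> drive_tool(moves=[[[0,0,0,0.0005,0,0,0]]])

```text
clock: 14.7
position: [551.6, 144.6, 98.9]
ee_rot: [0.987, -0.163, -0.0, 0.0]
contact_force: [-0.7, 0.6, 0.2]
gripper_width: 29.7
```

>>> drive_tool(moves=[[[0,0,0,0.0005,0,0,0]]])

```text
clock: 14.8
position: [551.8, 144.6, 98.6]
ee_rot: [0.987, -0.163, -0.0, 0.0]
contact_force: [-0.6, -0.4, 0.7]
gripper_width: 30.3
```

Contact felt near z=99.2, about as predicted. I'll add a little more load and then hold.

>>> drive_tool(moves=[[[0,0,0,0.0004,0,0,0]]])

```text
clock: 14.9
position: [551.9, 144.7, 98.4]
ee_rot: [0.987, -0.163, 0.0, 0.0]
contact_force: [-0.9, -0.4, 0.2]
gripper_width: 29.7
```

>>> drive_tool(moves=[[[0,0,0,0.0003,0,0,0]]])

```text
clock: 15.0
position: [552.0, 144.7, 98.3]
ee_rot: [0.987, -0.163, 0.0, 0.0]
contact_force: [0.2, -0.1, 1.9]
gripper_width: 29.8
```

>>> drive_tool(moves=[[[0,0,0,0.0002,0,0,0]]])

```text
clock: 15.1
position: [552.1, 144.8, 98.3]
ee_rot: [0.987, -0.163, 0.0, -0.0]
contact_force: [-0.8, -0.3, 1.0]
gripper_width: 29.9
```

>>> drive_tool(moves=[[[0,0,0,0,0,0,0],[0,0,0,0,0,0,0]]])

```text
clock: 15.3
position: [552.2, 144.9, 98.5]
ee_rot: [0.987, -0.163, 0.0, -0.0]
contact_force: [-0.6, -1.0, 0.1]
gripper_width: 29.8
```

```bash
python3 -c "
from h import *
np.set_printoptions(precision=2,suppress=True)
rl(80,98)"
```

```text
t 15.3 pos [552.2 144.9  98.5] jaw deg 71.3 zt [ 0.  0. -1.] F [-0.62 -1.04  0.11] w 29.8 j [ 0.54  0.42 -0.3   0.   -0.85  0.7 ]
tool delta mm [-0.8  0.3  0.4]
wz 0.001
rotvec mrad [-0.33 -0.85  1.25]
r 79.2 lat 0.3 T [ 0.04  0.09 -0.04]
```

Zero rows let the load relax, because targets follow the measured pose. I'll keep pressing gently.

>>> drive_tool(moves=[[[0,0,0,0.0006,0,0,0],[0,0,0,0.0006,0,0,0]]])

```text
clock: 15.5
position: [552.4, 144.9, 97.6]
ee_rot: [0.987, -0.163, 0.001, -0.0]
contact_force: [-1.5, 0.2, 2.4]
gripper_width: 30.0
```

>>> drive_tool(moves=[[[0,0,0,0.0006,0,0,0],[0,0,0,0.0006,0,0,0]]])

```text
clock: 15.7
position: [552.8, 144.9, 97.0]
ee_rot: [0.987, -0.162, 0.001, -0.0]
contact_force: [-1.7, -0.3, 3.4]
gripper_width: 29.9
```

>>> drive_tool(moves=[[[0,0,0,0.0006,0,0,0],[0,0,0,0.0006,0,0,0]]])

```text
clock: 15.9
position: [553.0, 144.9, 96.5]
ee_rot: [0.987, -0.162, 0.002, -0.0]
contact_force: [-1.3, -0.2, 4.7]
gripper_width: 29.9
```

Bearing is now about 5 N. I'll ease off a little, then draw outward while watching the force.

>>> drive_tool(moves=[[[0,0,0,0,0,0,0],[0,0,0,0.0003,0,0,0]]])

```text
clock: 16.1
position: [553.1, 144.9, 96.6]
ee_rot: [0.987, -0.162, 0.002, -0.0]
contact_force: [-1.5, -1.0, 5.4]
gripper_width: 30.1
```

>>> drive_tool(moves=[[[0,-0.002,0,0.0003,0,0,0],[0,-0.002,0,0.0003,0,0,0]]])

```text
clock: 16.3
position: [550.6, 146.3, 96.6]
ee_rot: [0.987, -0.162, 0.003, -0.001]
contact_force: [2.7, -1.9, 3.9]
gripper_width: 29.9
```

>>> drive_tool(moves=[[[0,-0.003,0,0.0005,0,0,0],[0,-0.003,0,0.0005,0,0,0]]])

```text
clock: 16.5
position: [546.4, 148.3, 96.2]
ee_rot: [0.987, -0.162, 0.005, -0.002]
contact_force: [2.7, -2.9, 3.6]
gripper_width: 29.9
```

```bash
python3 -c "
from h import *
np.set_printoptions(precision=2,suppress=True)
rl(100,96)"
```

```text
t 16.5 pos [546.4 148.3  96.2] jaw deg 71.4 zt [ 0.01  0.   -1.  ] F [ 2.68 -2.92  3.61] w 29.9 j [ 0.55  0.41 -0.33  0.01 -0.82  0.69]
tool delta mm [-14.3   1.7   0.1]
wz 0.003
rotvec mrad [-4.77 -9.77  2.77]
r 85.7 lat 1.7 T [-0.61 -0.53  0.  ]
```

>>> drive_tool(moves=[[[0,-0.001,0.0008,-0.0004,-0.002,-0.003,0.001],[0,-0.002,0.0008,0,0,-0.003,0.001]]])

```text
clock: 16.7
position: [543.1, 148.3, 96.5]
ee_rot: [0.987, -0.163, 0.002, -0.002]
contact_force: [2.5, -0.1, 2.7]
gripper_width: 29.8
```

>>> drive_tool(moves=[[[0,-0.002,0.0004,0.0002,0,-0.002,0],[0,-0.002,0.0004,0.0002,0,-0.002,0]]])

```text
clock: 16.9
position: [539.1, 149.6, 95.9]
ee_rot: [0.987, -0.163, 0.001, -0.003]
contact_force: [3.1, 0.3, 3.1]
gripper_width: 29.7
```

```bash
python3 -c "
from h import *
np.set_printoptions(precision=2,suppress=True)
rl(100,96)"
```

```text
t 16.9 pos [539.1 149.6  95.9] jaw deg 71.3 zt [ 0.    0.01 -1.  ] F [3.08 0.28 3.11] w 29.7 j [ 0.56  0.41 -0.33 -0.   -0.83  0.69]
tool delta mm [-6.9  0.5 -0.1]
wz 0.001
rotvec mrad [-5.15 -0.36  1.  ]
r 93.1 lat 0.5 T [-0.03 -0.58 -0.01]
```

>>> drive_tool(moves=[[[0,-0.002,0.0003,0.0001,-0.002,-0.001,0],[0,-0.002,0.0003,0.0002,-0.002,0,0]]])

```text
clock: 17.1
position: [535.0, 150.7, 95.5]
ee_rot: [0.987, -0.163, -0.0, -0.001]
contact_force: [1.9, -0.2, 2.1]
gripper_width: 30.2
```

>>> drive_tool(moves=[[[0,-0.002,0.0002,0.0002,0,-0.001,0],[0,-0.002,0.0002,0.0002,0,-0.001,0]]])

```text
clock: 17.3
position: [530.8, 152.0, 95.0]
ee_rot: [0.987, -0.163, -0.001, -0.001]
contact_force: [2.2, 0.3, 2.9]
gripper_width: 29.9
```

```bash
python3 -c "
from h import *
np.set_printoptions(precision=2,suppress=True)
rl(109.5,96)"
```

```text
t 17.3 pos [530.8 152.   95. ] jaw deg 71.3 zt [-0.  0. -1.] F [2.22 0.34 2.92] w 29.9 j [ 0.57  0.4  -0.35 -0.   -0.82  0.68]
tool delta mm [-7.8  0.1 -0.9]
wz 0.001
rotvec mrad [-1.74  2.55  1.32]
r 101.7 lat 0.1 T [-0.   -0.53 -0.01]
```

>>> drive_tool(moves=[[[0,-0.0015,0.0001,0.0001,0,0,0],[0,-0.0015,0.0001,0.0002,0,0,0]]])

```text
clock: 17.5
position: [527.6, 153.0, 94.7]
ee_rot: [0.987, -0.163, -0.001, -0.001]
contact_force: [2.6, -0.2, 3.0]
gripper_width: 29.6
```

>>> drive_tool(moves=[[[0,-0.0015,0.0001,0.0002,0,0,0],[0,-0.0015,0.0001,0.0002,0,0,0]]])

```text
clock: 17.7
position: [524.5, 153.9, 94.3]
ee_rot: [0.987, -0.163, -0.001, -0.001]
contact_force: [2.2, 0.9, 3.6]
gripper_width: 29.9
```

>>> drive_tool(moves=[[[0,-0.001,0,0.0002,0,0,0]]])

```text
clock: 17.8
position: [523.4, 154.3, 94.1]
ee_rot: [0.987, -0.163, -0.001, -0.001]
contact_force: [2.8, -0.0, 2.5]
gripper_width: 29.5
```

>>> drive_tool(moves=[[[0,-0.001,0,0.0002,0,0,0]]])

```text
clock: 17.9
position: [522.4, 154.7, 93.9]
ee_rot: [0.987, -0.163, -0.001, -0.001]
contact_force: [2.9, -0.1, 1.7]
gripper_width: 29.9
```

>>> drive_tool(moves=[[[0,-0.001,0,0.0002,0,0,0]]])

```text
clock: 18.0
position: [521.4, 155.0, 93.7]
ee_rot: [0.987, -0.163, -0.001, -0.001]
contact_force: [2.3, 0.7, 2.6]
gripper_width: 29.6
```

>>> drive_tool(moves=[[[0,-0.001,0,0.0001,0,0,0]]])

```text
clock: 18.1
position: [520.4, 155.4, 93.6]
ee_rot: [0.987, -0.163, -0.001, -0.001]
contact_force: [2.8, 0.4, 3.1]
gripper_width: 29.9
```

```bash
python3 -c "
from h import *
np.set_printoptions(precision=2,suppress=True)
rl(109.5,96)
im,d=arm.get_image('top');crop(im,170,140,120,100,6,'pics/t11.png')
im,d=arm.get_image('side');crop(im,180,160,140,120,5,'pics/s11.png')"
```

```text
t 18.1 pos [520.4 155.4  93.6] jaw deg 71.3 zt [-0.  0. -1.] F [2.79 0.36 3.06] w 29.9 j [ 0.59  0.39 -0.37 -0.   -0.81  0.66]
tool delta mm [ 3.1  0.  -2.4]
wz 0.002
rotvec mrad [-2.37  2.21  1.57]
r 112.6 lat 0.0 T [ 0.06 -0.64  0.02]
```

View pics/t11.png

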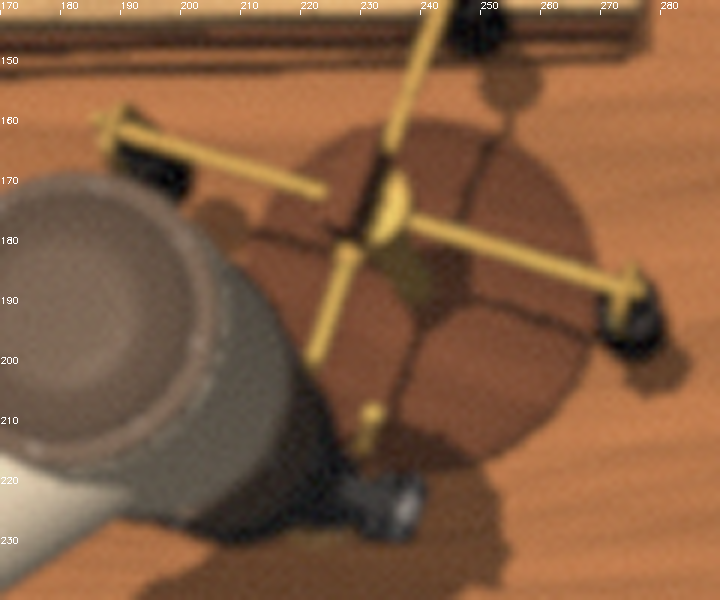

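View pics/s11.png

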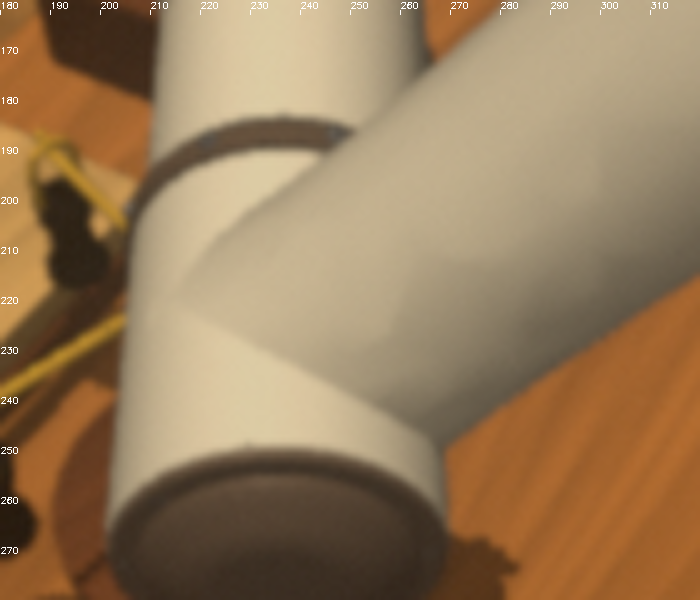

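>>> drive_tool(moves=[[[0,-0.001,0,0.0002,0,0,0]]])

```text
clock: 18.3
position: [519.8, 155.7, 93.6]
ee_rot: [0.987, -0.163, -0.001, -0.001]
contact_force: [4.0, -0.6, 2.6]
gripper_width: 30.0
```

>>> drive_tool(moves=[[[0,-0.001,0,0.0001,0,0,0]]])

```text
clock: 18.4
position: [519.3, 156.1, 93.6]
ee_rot: [0.987, -0.162, -0.0, -0.002]
contact_force: [4.6, -1.6, 2.1]
gripper_width: 30.1
```

>>> drive_tool(moves=[[[0,-0.001,0,0.0001,0,0,0]]])

```text
clock: 18.5
position: [518.8, 156.4, 93.7]
ee_rot: [0.987, -0.162, 0.0, -0.002]
contact_force: [4.3, -2.0, 2.0]
gripper_width: 30.0
```

The ring is against the upturned end: horizontal resistance rose to about 4.7 N and the steps fell short. I'll hold briefly.

>>> drive_tool(moves=[[[0,-0.0004,0,0.0002,0,0,0],[0,-0.0004,0.0002,0.0002,0,0,0],[0,-0.0003,0.0002,0.0002,0,0,0]]])

```text
clock: 18.8
position: [518.9, 156.3, 93.7]
ee_rot: [0.987, -0.162, 0.002, -0.002]
contact_force: [4.9, -0.7, 3.0]
gripper_width: 29.4
```

```bash
python3 -c "
from h import *
np.set_printoptions(precision=2,suppress=True)
rl(109.5,96)"
```

```text
t 18.8 pos [518.9 156.3  93.7] jaw deg 71.3 zt [ 0.  0. -1.] F [ 4.94 -0.69  2.98] w 29.4 j [ 0.59  0.39 -0.38 -0.   -0.8   0.65]
tool delta mm [ 4.9  0.4 -2.3]
wz 0.002
rotvec mrad [-4.85 -2.75  2.14]
r 114.4 lat 0.4 T [-0.28 -1.12  0.02]
```

>>> drive_tool(moves=[[[0,0.0008,0,-0.0003,0,0,0],[0,0.0008,0,-0.0003,0,0,0]]])

```text
clock: 19.0
position: [520.2, 155.7, 94.2]
ee_rot: [0.987, -0.162, 0.002, -0.002]
contact_force: [2.8, -0.3, 2.5]
gripper_width: 30.2
```

>>> drive_tool(moves=[[[0,0.0004,0,-0.0003,0,0,0]]])

```text
clock: 19.1
position: [520.3, 155.5, 94.2]
ee_rot: [0.987, -0.163, 0.001, -0.002]
contact_force: [2.3, -0.3, 1.8]
gripper_width: 29.9
```

>>> drive_tool(moves=[[[0,0.0004,0,-0.0004,0,0,0],[0,0.0002,0,-0.0004,0,0,0]]])

```text
clock: 19.3
position: [520.3, 155.3, 94.6]
ee_rot: [0.987, -0.163, 0.0, -0.002]
contact_force: [3.1, 0.1, 1.9]
gripper_width: 30.0
```

>>> drive_tool(moves=[[[0.4,0,0,0,0,0,0],[0.5,0,0,0,0,0,0],[0.6,0,0,0,0,0,0],[0.7,0,0,0,0,0,0],[0.7,0,0,0,0,0,0],[0.7,0,0,0,0,0,0],[0.7,0,0,0,0,0,0],[0.7,0,0,0,0,0,0]]])

```text
clock: 20.1
position: [514.0, 152.9, 91.1]
ee_rot: [0.986, -0.164, -0.006, 0.002]
contact_force: [-0.0, -0.1, -0.0]
gripper_width: 60.0
```

```bash
python3 -c "
from h import *
np.set_printoptions(precision=2,suppress=True)
rl(109.5,96)
im,d=arm.get_image('top');crop(im,170,140,120,100,6,'pics/t12.png')
im,d=arm.get_image('side');crop(im,180,160,140,160,4,'pics/s12.png')"
```

```text
t 20.1 pos [514.  152.9  91.1] jaw deg 71.1 zt [-0.01 -0.   -1.  ] F [-0.01 -0.08 -0.  ] w 60.0 j [ 0.59  0.39 -0.38 -0.01 -0.81  0.66]
tool delta mm [ 8.3 -4.4 -5.1]
wz -0.001
rotvec mrad [ 5.9  11.29 -0.92]
r 117.9 lat -4.4 T [ 0.05 -0.02  0.02]
```

View pics/t12.png

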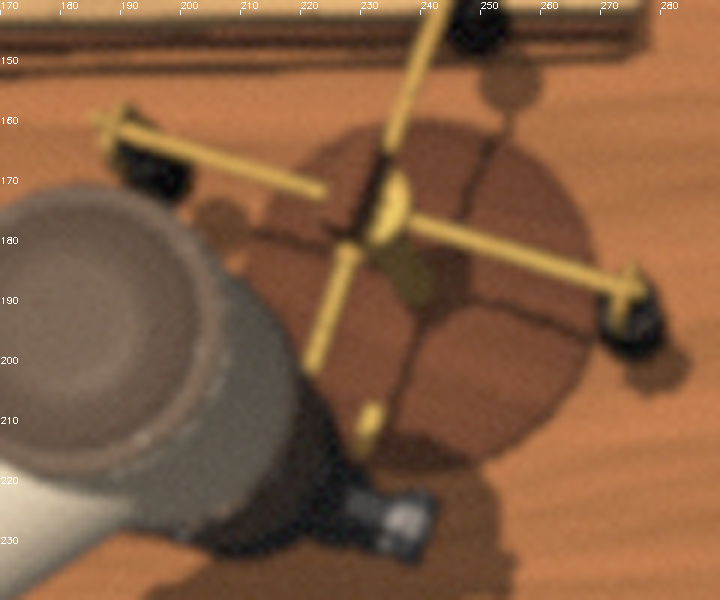

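Released with zero force; the hub still points to the front. I'll withdraw straight up.

>>> drive_tool(moves=[[[0.7,0.002,-0.004,-0.003,0,0,0],[0.7,0,0,-0.006,0,0,0],[0.7,0,0,-0.01,0,0,0],[0.7,0,0,-0.015,0,0,0]]])

```text
clock: 20.6
position: [517.1, 155.9, 125.5]
ee_rot: [0.986, -0.164, -0.008, 0.003]
contact_force: [-0.0, 0.3, 0.3]
gripper_width: 59.7
```

```bash
python3 -c "
from h import *
np.set_printoptions(precision=2,suppress=True)
rl(112,240)"
```

```text
t 20.6 pos [517.1 155.9 125.5] jaw deg 71.1 zt [-0.02 -0.   -1.  ] F [-0.02  0.32  0.29] w 59.7 j [ 0.59  0.35 -0.33 -0.01 -0.9   0.66]
tool delta mm [   2.3    0.5 -114.5]
wz -0.001
rotvec mrad [ 9.   13.9  -1.06]
r 115.9 lat -0.5 T [ 0.05 -0.02 -0.06]
```

>>> drive_tool(moves=[[[0.7,0,0,-0.02,0,0,0],[0.7,0,0,-0.02,0,0,0],[0.7,0,0,-0.03,0,0,0],[0.7,0,0,-0.03,0,0,0],[0.7,-0.02,0,-0.03,0,0,0],[0.7,-0.04,0,-0.01,0,0,0],[0.7,-0.04,0,0,0,0,0],[0.7,-0.04,0,0,0,0,0],[0.7,0,0.04,0,0,0,0],[0.7,0,0.04,0,0,0,0],[0.7,0,0.04,0,0,0,0],[0.7,0,0.04,0,0,0,0],[0.7,0,0.04,0,0,0,0],[0.7,0,0.04,0,0,0,0],[0.7,0,0,0,0,0,0],[0.7,0,0,0,0,0,0],[0.7,0,0,0,0,0,0]]])

```text
clock: 22.3
position: [302.4, -29.2, 289.3]
ee_rot: [0.987, -0.16, 0.005, -0.008]
contact_force: [-0.5, 0.5, -0.2]
gripper_width: 59.9
```

```bash
python3 -c "
from h import *
np.set_printoptions(precision=2,suppress=True)
st()
for n in('side','top'):
    im,d=arm.get_image(n);np.savez(n+'13.npz',im=im,d=d);cv2.imwrite(f'pics/{n}13.png',im[:,:,::-1])
    crop(im,*( (180,180,130,120,5) if n=='side' else (170,130,120,110,6)),f'pics/c{n}13.png')"
```

```text
t 22.3 pos [302.4 -29.2 289.3] jaw deg 71.6 zt [ 0.01  0.01 -1.  ] F [-0.53  0.47 -0.22] w 59.9 j [ 0.45 -0.27 -0.55 -0.01 -1.27  0.8 ]
```

View pics/cside13.png

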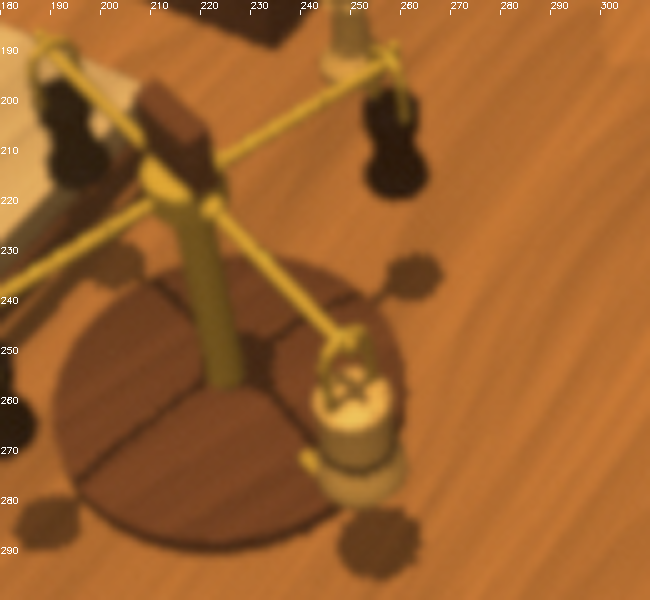

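View pics/ctop13.png

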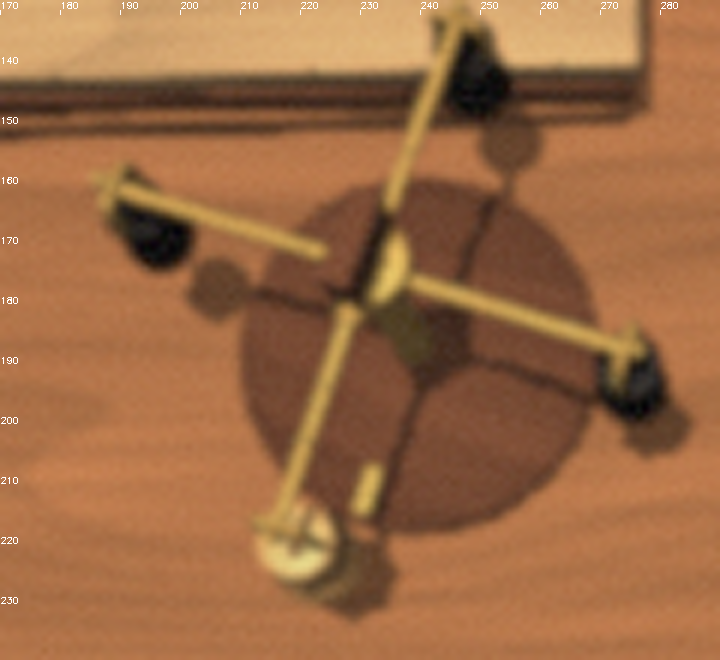

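The fob hangs by its ring at the upturned end: (248,247) in the side view, (215,217) in the top view. I'll let it settle, then compare.

>>> drive_tool(moves=[[[0.7,0,0,0,0,0,0],[0.7,0,0,0,0,0,0],[0.7,0,0,0,0,0,0],[0.7,0,0,0,0,0,0],[0.7,0,0,0,0,0,0],[0.7,0,0,0,0,0,0],[0.7,0,0,0,0,0,0],[0.7,0,0,0,0,0,0],[0.7,0,0,0,0,0,0],[0.7,0,0,0,0,0,0],[0.7,0,0,0,0,0,0],[0.7,0,0,0,0,0,0]]])

```text
clock: 23.6
position: [303.6, -26.6, 288.6]
ee_rot: [0.988, -0.157, 0.004, -0.007]
contact_force: [-0.1, 0.7, 0.4]
gripper_width: 59.7
```

```bash
python3 - <<'E'
from h import *
np.set_printoptions(precision=1,suppress=True)
ax={'side':np.array([626.3,120.2]),'top':np.array([625.9,116.7])}
for n in('side','top'):
    for t in(13,14):
        if t==14: im,d=arm.get_image(n)
        else: z=np.load(n+'13.npz');d=z['d']
        P=cloud(n,d);q=P[...,:2]-ax[n];r=q@U;l=q@-N
        m=(abs(r-112)<28)&(abs(l)<28)&(P[...,2]>105)&(P[...,2]<128);print(n,t,'bodytop r,l',np.median(r[m]),(l[m].min()+l[m].max())/2,np.median(P[...,2][m]),m.sum(), (r[m].min()+r[m].max())/2)
        m=(abs(r-112)<12)&(abs(l)<14)&(P[...,2]>152)&(P[...,2]<175);print('  ring',np.median(r[m]),np.median(l[m]),P[...,2][m].max(),r[m].max())
    if t==14:
        a=cv2.absdiff(im,np.load(n+'13.npz')['im']).max(2);print('diff',[(k,int(a[y:y+h,x:x+w].max())) for k,(x,y,w,h) in {'car':(170,150,120,150) if n=='side' else (170,130,120,110)}.items()])
        b=np.load(n+'0.npz')['im'];cv2.imwrite(f'pics/{n}14.png',im[:,:,::-1])
E
```

```text
side 13 bodytop r,l 113.52776764580805 -1.7317950840836351 117.8317493374476 187 109.8687998346106
  ring 110.24097682784974 -2.33072188019669 161.75585984998872 116.81886469844837
side 14 bodytop r,l 114.13866550753362 -1.2740091980446016 118.06068486783147 187 109.15583720628752
  ring 109.94073190950027 -2.5148684193844173 162.11356561301545 117.74155418855739
diff [('car', 8)]
top 13 bodytop r,l 113.13084891057234 -0.2679538480664805 117.75597956188449 102 110.13887311357038
  ring 109.75290788528757 -0.08673648362301319 161.6363398738547 117.55171729232694
top 14 bodytop r,l 112.88957583850092 -0.6195280968968806 117.71171350418899 103 110.12066257361919
  ring 109.77150133243723 -0.2588665361874717 163.29621011976008 117.45005487026721
diff [('car', 22)]
```

View pics/top13.png

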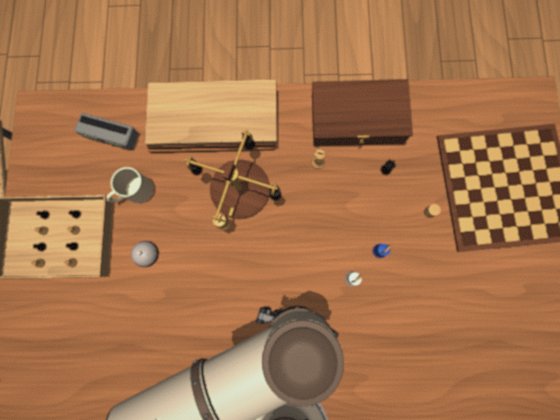

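The ring sits at r≈110 mm on the arm's line, and the fob is still and upright. The king, rook, bell, mug, discs and both look-alikes are where they started. The gripper is well clear, so I'll hand in.

```bash
python3 -c "
from bench import arm
print(arm.job_done())"
```

```text
the job is handed in; nothing more can be done
None
```

I turned the hub about -56.5° by its knob, and the bare arm then lay at 161.2°, against about 161.3° for the brass pointer. I gripped the boxwood fob, threaded its ring over the arm without contact and lowered it on to the arm at about 79 mm. I then drew it outward under load until it met the upturned end, eased off, let go and withdrew. The job was handed in at about 24 s; no verdict was reported.

**Last checks:**
- **Fob:** both cameras put the ring about 110 mm from the axis and within 2.5 mm of the arm's line. It hangs upright as far as the pictures show. Two looks over a second apart agreed to about 1 mm.
- **Loads:** bearing on the arm stayed at roughly 2 to 7 N by the wrist readings. These are noisy by about 0.7 N and were read only at the end of each call.
- **Other things:** the king, rook, bell, mug, discs and both look-alikes look unmoved in the top view. The robot touches nothing.

**Disagreements:**
- The two views differ by about 3 mm in y.
- The end stop came at about 112.6 mm by the arm's own readings, about 3 mm later than expected. I therefore went by the rise in force.
- When I let go, the gripper drifted by several millimetres, but showed no contact force afterwards.

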